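# Prop the service hood of a bench power unit open

### The arm

A 7-joint arm with a two-finger parallel gripper is mounted at the origin on a cart in front of the work surface, level with it; the furniture and walls round the work are solid. World frame = base frame: x ahead of the robot, y to its left, z up, the work surface at z = 0. Lengths are in m, angles in rad, forces in N, time in s.
With the tool pointing down it reaches from about 0.425 to 1.025 m from the base axis. Payload 9.4 kg.
Tool frame: the origin (TCP) lies between the finger pads; the fingertips stand 22 mm ahead of it and the grasp point (between the pads) lies 3 mm ahead of it; z points along the fingers, y is the line along which they close (so a half turn about z gives the same grasp; the last joint's range is limited). The gripper opens to 93 mm and grips with 3 to 60 N. Pads are 15 mm wide; open, the fingers measure 128 mm over their backs; the gripper's body (75 mm by 188 mm) begins 65 mm behind the grasp point.
Start: joints at [-1.282, 0.599, -0.003, 1.599, 0.002, 0.943, -0.08], TCP at [0.259, 0.677, 0.241] pointing down, gripper open.
Joint ranges: [-2.57, 2.57], [-0.35, 1.97], [-1.29, 1.29], [0.11, 2.56], [-1.05, 4.19], [0.11, 1.86], [-2.63, 2.63]. Speed limits (rad/s): [2.22, 2.22, 3.01, 3.01, 3.14, 3.14, 3.14].

### API

Orientations are given as a unit quaternion [x, y, z, w].
In Python, from bench import r gives the robot as it stands. The module is installed in compiled form; this text tells all that it offers.
- The arm moves only by the shell command python3 -m pendant 'ROWS' [FORCE]. ROWS is JSON, a list of rows, each an object of numbers: "grip": the closure, from -1 (fully open) to 1 (shut); "x", "y", "z": the shift along the tool's x, y, z in cm; "wx", "wy", "wz": the turn, a rotation vector about the tool's x, y, z in rad. In form: [{"grip": .., "x": .., "y": .., "z": .., "wx": .., "wy": .., "wz": ..}, ...]. A call has 1 to 5 rows; each row is the pose to reach, as a shift and turn from the pose commanded when the call began, along the tool's axes at that moment; what a row does not reach only later rows make up. A row lasts 1/12 s, in which the tool goes at most 41.7 mm and 7.16 degrees, less where a joint would pass 70% of its speed; a pose out of reach is approached as far as the arm can. A call with a gripper value outside its range is refused whole. The fingers move at their own pace and stop on an object; FORCE is the grip in N (left out, the last holds). Time passes only in rows, so rows that repeat a pose let the fingers close. It gives the time, the measured TCP pose, the force, the opening and the grip force at its end, in the units of the state.
- r.state(): the state, without advancing time (a new reading comes with each control period).
- r.camera(name): name is "scene" or "top"; returns (picture, depth): 400x640x3 uint8, red, green, blue; 400x640 float32, m along the optical axis (not along the pixel's ray), 0 where there is no reading.
- r.get_calibration(name): a dict with "mtx" (3x3 intrinsics, pixels), "R" (3x3) and "t" (3): a world point X has camera coordinates R X + t. Camera axes: x right, y down, z forward; pixel columns grow to the right and rows downward; lengths in m; the calibration is good to about 2 mm. A picture is of the moment at which its call begins. get_calibration takes no time and is no camera call.
- r.job_done(): hands the job in; it is judged then, once.
Trained networks look in the newest picture that a camera, given by its name, has taken for a name from the list of things; names that differ only in an ending like _2 or _b are one class to them, and where a whole thing is asked for, a point or a joint stands for the part that bears it (a point fixed in the world has none). Each returns a list of dicts, best first, with "score" (0 to 1); they miss things now and then, are a little off and sometimes report something else, mostly with a low value. They report only what shows in the picture. A call takes as long as a camera call.
- r.recognise(camera, thing): "location" ([column, row] as shares, 0 to 1, of the picture: columns of its width, rows of its height, amid what is visible of it).
The state is a dict: "t": time; "qpos": joint angles; "joint_vel": joint speeds; "joint_torque": joint torques, N m; "position": TCP position; "orientation": TCP orientation; "force": force on the tool from outside, world axes, zero at the start; "ft_torque": the same for the moment, N m; "finger_gap": opening from 0.0 (shut) to 1.0 (fully open); "grasp_force": force on a finger pad.
Only numpy, scipy, OpenCV 4.12 (cv2) and the standard library are available. Lean on these libraries where they do the work, as an engineer would, in place of code of your own. Each camera call takes 0.05 s, during which the arm holds its last target. There are 200 camera calls.

### The job

Open the blue hood of the bench power unit and prop it open with its prop rod. The hood is damped and sinks slowly shut when it is let go, so once it is well up, swing the rod (it has a red sleeve to hold it by) up out of the tray and let the hood come down on it, with the rod's ball end right inside the black rubber socket under the hood. At the end the hood must rest, still, on the seated rod; leave the glue bottle, tape roll, screwdriver and hex keys round the unit where they are.

Things in the scene. Friction and masses are not known exactly. Their poses are not given: they have to be found in the camera images.
- unit: Bench power unit: light grey open steel tray, 250 (x) by 320 (y) mm, walls 72 mm high, fixed to the bench, with a hinged blue hood. Origin on the bench under the tray's middle; x from its front (handle side) to its back, y to its left, z up. Black power supply inside: x -80..80, y 0..90, up to 67 mm; a low circuit board left of it; from y -157 to 0 the tray is empty to its floor (12 mm up) but for the rod and its saddle at x 74.
- hood (a joint): Opening angle of the hood, rad: 0 shut, 1.30 at its stop, about 1.00 resting on the seated rod. Plate with 30 mm skirts, 0.40 to 0.63 kg, front 216 mm from the hinge line. A damper (7 N m s/rad, both ways) slows it: lifting at 0.3 rad/s takes about 11 N at the handle; let go, it sinks from 1.30 to 1.00 rad in 12 to 22 s.
- hood_hinge (a point): On the hinge line of the hood, at its middle: 90 mm behind the unit's origin and 75 mm above the bench. The line runs along the unit's y. Axes as unit. Behind it is a fixed deck, 35 mm deep.
- prop (a joint): Elevation of the prop rod, rad: 0 lying level in its saddle, pointing to the unit's back; grows as the ball end swings up and towards the front, at most 1.3; 0.80 to 0.90 when seated, by where the socket is clamped. Swings freely (60 g) and falls back when let go. The hood must be above 1.15 rad for the ball to swing past under it; lower down the ball jams against the bare panel.
- prop_fork (a joint): Sideways swivel of the rod on its pedestal about the vertical, rad, -0.13 to 0.13; grows as the ball goes to the unit's left. The socket lies straight over the rod at 0. Slightly stiff: it stays where it is put.
- rod_pivot (a point): Pivot of the prop rod: 100 mm before, 85 mm to the right of and 55 mm above the unit's origin. Axes as unit. From here to the ball's centre the rod measures 197 mm; its steel shaft is 8 mm thick.
- hood_handle (a point): Middle of the hood's handle: a 12 mm round steel bar along the unit's y, 94 mm long between its bent ends, 44 mm in front of the hood's front, 259.5 mm from the hinge line and, shut, 14 mm above that line. It turns with the hood.
- rod_sleeve (a point): Middle of the red plastic grip sleeve on the prop rod: 13 mm thick, 64 mm long, 95 mm from the pivot. Its x axis points along the rod to the ball.
- rod_ball (a point): Centre of the black rubber ball, 12 mm thick, at the free end of the prop rod.
- socket_seat (a point): Where the ball's centre is when seated: in a black rubber cup under the hood, straight over the rod, on a steel bracket clamped in slots, its middle 130 to 150 mm from the hinge line (differs each time). Bore 21 mm, mouth flared to 28 mm, 11 mm deep, floor 6 mm past this point, which lies 19 mm above the hinge line when the hood is shut. z points from mouth to floor; moves with the hood.
- glue_bottle: White glue bottle with red tip, 41 mm wide, 112 mm tall, standing to the right of the unit; origin under its middle. Bystander.
- tape_roll: Masking tape roll, 81 mm wide, 24 mm high, lying to the left of the unit. Bystander.
- screwdriver: Red-handled screwdriver, 195 mm long, 31 mm thick, lying front left of the unit. Bystander.
- hex_keys: Teal hex key holder, 118 by 30 by 23 mm, lying front right of the unit. Bystander.

How it is judged:
By the outcome, as a careful person would: the job done as asked, in the order asked, and still so for the second after the job is handed in, with the robot touching nothing.
It also fails if it takes over 70 s, if anything falls off the work surface, if the arm or the gripper's body presses on something with over 40 N, if the wrist force passes 120 N, or if a joint passes its speed limit or range.

## Working session

There is one attempt and no reset: what is moved stays moved. The work goes in short steps, Python scripts to look and compute and a shell command to move; the robot and the scene stay as the last step left them, time stands still between calls to the robot, and variables do not carry over. Pictures are saved under pics/ and viewed, at most 12 in all, crops included, and the job is handed in when it is done.

```bash
mkdir -p pics
cat > h.py <<'E'
import numpy as np, cv2
from bench import r
from scipy.spatial.transform import Rotation as Ro
def look(c,name=None):
    im,d=r.camera(c)
    if name: cv2.imwrite('pics/'+name,cv2.cvtColor(im,cv2.COLOR_RGB2BGR))
    return im,d
def pt(c,d,u,v,n=2):
    k=r.get_calibration(c);u=int(round(u));v=int(round(v))
    w=d[max(v-n,0):v+n+1,max(u-n,0):u+n+1];w=w[w>0];z=np.median(w)
    p=np.linalg.inv(k['mtx'])@[u,v,1]*z
    return np.array(k['R']).T@(p-np.ravel(k['t']))
def proj(c,X):
    k=r.get_calibration(c);p=np.array(k['mtx'])@(np.array(k['R'])@X+np.ravel(k['t']));return p[:2]/p[2]
def cloud(c,d):
    k=r.get_calibration(c);v,u=np.mgrid[:400,:640]
    p=np.stack([u,v,np.ones_like(u)],-1)@np.linalg.inv(k['mtx']).T*d[...,None]
    return (p-np.ravel(k['t']))@np.array(k['R'])
E
python3 - <<'E'
from h import *
s=r.state();print({k:np.round(v,3) for k,v in s.items()})
for c in('scene','top'):
    im,d=look(c,c+'0.png')
    for n in('unit','hood','hood_handle','hood_hinge','prop','glue_bottle','tape_roll','screwdriver','hex_keys'):
        q=r.recognise(c,n)
        for e in q[:1]:
            u,v=e['location'][0]*640,e['location'][1]*400
            print(c,n,round(e['score'],2),round(u),round(v),pt(c,d,u,v).round(3))
E
```

```text
{'t': np.float64(0.0), 'qpos': array([-1.282,  0.6  , -0.002,  1.6  ,  0.002,  0.943, -0.08 ]), 'joint_vel': array([-0.   , -0.001,  0.001, -0.   ,  0.002, -0.   , -0.   ]), 'joint_torque': array([-1.0000e-03, -7.6506e+01,  1.4980e+00, -2.5235e+01, -5.2000e-02,
        1.7000e-02,  0.0000e+00]), 'position': array([0.259, 0.677, 0.24 ]), 'orientation': array([ 0.182,  0.983, -0.001, -0.   ]), 'force': array([ 0.184, -0.653, -0.355]), 'ft_torque': array([ 0.017, -0.006,  0.034]), 'grasp_force': np.float64(0.0), 'finger_gap': np.float64(1.002)}
scene unit 0.67 361 230 [ 0.519 -0.157  0.107]
scene hood 0.97 360 218 [ 0.555 -0.121  0.107]
scene hood_handle 0.88 362 215 [ 0.57  -0.114  0.106]
scene hood_hinge 0.85 364 226 [ 0.536 -0.15   0.106]
scene glue_bottle 0.6 432 290 [ 0.524 -0.329  0.054]
scene screwdriver 0.95 219 231 [0.368 0.157 0.025]
scene hex_keys 0.72 377 317 [ 0.424 -0.287  0.022]
top hood 0.68 372 190 [ 0.609 -0.081  0.106]
top hood_handle 0.78 364 196 [ 0.596 -0.063  0.107]
top hood_hinge 0.83 370 189 [ 0.612 -0.076  0.107]
top prop 0.64 468 221 [ 0.542 -0.307  0.074]
top glue_bottle 0.62 468 224 [ 0.535 -0.306  0.074]
top tape_roll 0.79 256 182 [0.634 0.193 0.021]
top screwdriver 0.87 266 292 [0.37  0.163 0.029]
top hex_keys 0.81 454 264 [ 0.44  -0.287  0.021]
```

View pics/scene0.png

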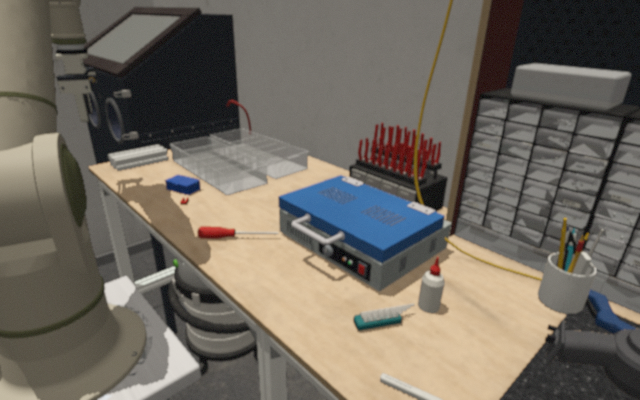

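View pics/top0.png

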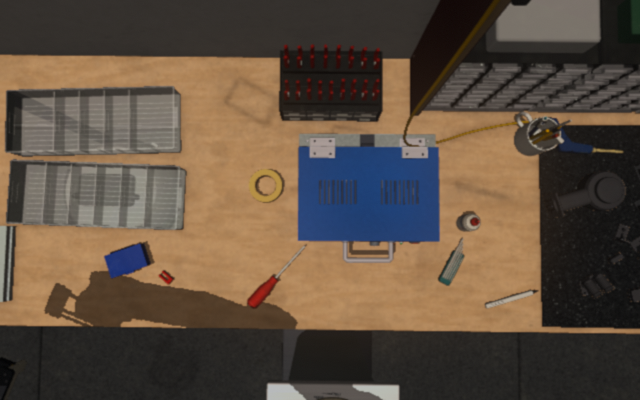

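The scene view shows the shut blue hood with its handle toward the robot at about (318,232). The top view shows the hood at cols 299–439, rows 147–241, with the handle bar near (369,260), so the yaw is almost zero. Next I measure the exact pose.

Run:
```python
from h import *
im,d=look('top');P=cloud('top',d);h=cv2.cvtColor(im,cv2.COLOR_RGB2HSV)
m=(h[...,0]>100)&(h[...,0]<125)&(h[...,1]>150)&(abs(P[...,2]-.106)<.012)&(d>0)
m=cv2.morphologyEx(m.astype(np.uint8),cv2.MORPH_OPEN,np.ones((3,3)));q=P[m>0]
print('n',len(q),q.min(0),q.max(0),np.median(q[:,2]));rc=cv2.minAreaRect((q[:,:2]*1000).astype(np.float32));print(rc)
# front edge yaw: front-most x for y-columns
us=np.arange(305,435);f=[];b=[]
for u in us:
    v=np.where(m[:,u])[0]; f.append(P[v.max(),u]);b.append(P[v.min(),u])
f=np.array(f);print('front x=a*y+b',np.polyfit(f[:,1],f[:,0],1),np.median(f[:,1]))
# handle: points 0.07<z<0.12 in front of the hood
w=(P[...,2]>.07)&(P[...,2]<.12)&(P[...,0]<q[:,0].min()-.012)&(P[...,0]>.3)&(abs(P[...,1]+.08)<.12)&(d>0)
hp=P[w];vv,uu=np.where(w);print('handle',len(hp),hp.min(0),hp.max(0),np.median(hp,0));
print('uv',uu.min(),uu.max(),vv.min(),vv.max())
fr=hp[hp[:,0]<hp[:,0].min()+.014];print('bar',fr.mean(0),np.polyfit(fr[:,1],fr[:,0],1))
# same from scene: handle bar
im,d=look('scene');S=cloud('scene',d)
x0=hp[:,0].min();w=(S[...,2]>.07)&(S[...,2]<.12)&(S[...,0]>x0-.03)&(S[...,0]<x0+.03)&(abs(S[...,1]+.08)<.1)&(d>0)
s=S[w];print('scene bar',len(s),s.min(0),s.max(0),np.median(s,0))
k=r.get_calibration('scene');print('scene cam at',-np.array(k['R']).T@np.ravel(k['t']))
```

```text
n 10561 [ 0.49639136 -0.2290491   0.09801126] [0.70829279 0.08494914 0.11421305] 0.1065789950492962
((602.3421020507812, -71.98674011230469), (313.9964904785156, 211.88246154785156), 89.8845443725586)
front x=a*y+b [-0.00469529  0.49775556] -0.07569281703474273
handle 365 [ 0.44568408 -0.13119404  0.0877373 ] [ 0.48436907 -0.01663666  0.10342835] [ 0.45375095 -0.07318471  0.09455776]
uv 343 393 245 262
bar [ 0.45159735 -0.07235407  0.09459594] [-0.00255942  0.45141216]
scene bar 321 [ 0.44332108 -0.13214041  0.0851616 ] [ 0.47568102 -0.01933883  0.09743795] [ 0.44884355 -0.08478302  0.09367771]
scene cam at [-0.03217234 -0.61968246  0.50543155]
```

Unit origin is about (0.6225, -0.0725) with zero yaw, and the bar is at (0.453, -0.0725, 0.089), which matches the given sizes. Moving above the handle.

```bash
cat >> h.py <<'E'
U=np.array([.6225,-.0725,0])
def R_(psi,mode):  # psi: forward tilt of tool; mode 'x': closes along world x ; 'y': closes along world y
    z=np.array([np.sin(psi),0,-np.cos(psi)])
    if mode=='x': x=np.array([0,1.,0]);y=np.cross(z,x)
    elif mode=='y': y=np.array([0,-1.,0]);x=np.cross(y,z)
    else: y=np.array([0,1.,0]);x=np.cross(y,z)
    return Ro.from_matrix(np.c_[x,y,z])
def rel(p,R):  # p: wanted grasp point (3 mm ahead of TCP)
    s=r.state();R0=Ro.from_quat(s['orientation']);tcp=np.array(p)-.003*R.as_matrix()[:,2]
    print('t',round(s['t'],2),'pos',s['position'].round(4),'F',s['force'].round(1),'gap',round(s['finger_gap'],3),'q',s['qpos'].round(2))
    print('shift cm',(R0.inv().apply(tcp-s['position'])*100).round(2),'turn',(R0.inv()*R).as_rotvec().round(3))
E
M='python3 -m pendant'
$M '[{"x":-2.3,"y":-3.2,"grip":0.3},{"x":-4.6,"y":-6.4,"grip":0.3},{"x":-6.9,"y":-9.6,"grip":0.3},{"x":-9.2,"y":-12.8,"grip":0.3},{"x":-11.2,"y":-15.8,"grip":0.3}]' 60
$M '[{"x":-2.3,"y":-3.2,"grip":0.3},{"x":-4.6,"y":-6.4,"grip":0.3},{"x":-6.9,"y":-9.6,"grip":0.3},{"x":-9.2,"y":-12.8,"grip":0.3},{"x":-11.2,"y":-15.8,"grip":0.3}]'
$M '[{"x":-2.3,"y":-3.2,"grip":0.3},{"x":-4.6,"y":-6.4,"grip":0.3},{"x":-6.9,"y":-9.6,"grip":0.3},{"x":-9.2,"y":-12.8,"grip":0.3},{"x":-11.2,"y":-15.8,"grip":0.3}]'
python3 -c "
from h import *
rel([.453,-.0725,.2],R_(0,'x'))"
```

```text
t 1.1 pos [0.2593 0.677  0.2406] F [-0.4 -0.7  0. ] gap 0.999 q [-1.28  0.6  -0.    1.6   0.    0.94 -0.08]
shift cm [-44.89 -63.07   3.76] turn [0.    0.    1.205]invalid input at $[0]: expected keys grip, x, y, z, wx, wy, wz
invalid input at $[0]: expected keys grip, x, y, z, wx, wy, wz
invalid input at $[0]: expected keys grip, x, y, z, wx, wy, wz
```

```bash
M='python3 -m pendant'
$M '[{"x":-2.3,"y":-3.2,"z":0,"wx":0,"wy":0,"wz":0,"grip":0.3},{"x":-4.6,"y":-6.4,"z":0,"wx":0,"wy":0,"wz":0,"grip":0.3},{"x":-6.9,"y":-9.6,"z":0,"wx":0,"wy":0,"wz":0,"grip":0.3},{"x":-9.2,"y":-12.8,"z":0,"wx":0,"wy":0,"wz":0,"grip":0.3},{"x":-11.2,"y":-15.8,"z":0,"wx":0,"wy":0,"wz":0,"grip":0.3}]' 60
$M '[{"x":-2.3,"y":-3.2,"z":0,"wx":0,"wy":0,"wz":0,"grip":0.3},{"x":-4.6,"y":-6.4,"z":0,"wx":0,"wy":0,"wz":0,"grip":0.3},{"x":-6.9,"y":-9.6,"z":0,"wx":0,"wy":0,"wz":0,"grip":0.3},{"x":-9.2,"y":-12.8,"z":0,"wx":0,"wy":0,"wz":0,"grip":0.3},{"x":-11.2,"y":-15.8,"z":0,"wx":0,"wy":0,"wz":0,"grip":0.3}]'
$M '[{"x":-2.3,"y":-3.2,"z":0,"wx":0,"wy":0,"wz":0,"grip":0.3},{"x":-4.6,"y":-6.4,"z":0,"wx":0,"wy":0,"wz":0,"grip":0.3},{"x":-6.9,"y":-9.6,"z":0,"wx":0,"wy":0,"wz":0,"grip":0.3},{"x":-9.2,"y":-12.8,"z":0,"wx":0,"wy":0,"wz":0,"grip":0.3},{"x":-11.2,"y":-15.8,"z":0,"wx":0,"wy":0,"wz":0,"grip":0.3}]'
python3 -c "
from h import *
rel([.453,-.0725,.2],R_(0,'x'))"
```

```text
t: 1.52
position: [0.3081, 0.4871, 0.2407]
orientation: [0.182, 0.983, -0.0, 0.0]
force: [0.9, 0.5, -0.4]
finger_gap: 0.691
grasp_force: 0.0
t: 1.93
position: [0.3559, 0.2996, 0.2409]
orientation: [0.182, 0.983, 0.0, 0.0]
force: [0.5, 0.8, 0.2]
finger_gap: 0.363
grasp_force: 0.0
t: 2.35
position: [0.404, 0.1121, 0.241]
orientation: [0.182, 0.983, 0.0, 0.001]
force: [0.7, -0.4, -0.1]
finger_gap: 0.352
grasp_force: 0.0
t 2.35 pos [0.404  0.1121 0.241 ] F [ 0.7 -0.4 -0.1] gap 0.352 q [-0.46  0.23  0.06  2.27 -0.02  0.64  0.83]
shift cm [-11.18 -15.48   3.8 ] turn [1.000e-03 0.000e+00 1.205e+00]
```

```bash
M='python3 -m pendant'
$M '[{"x":-2.3,"y":-3.1,"z":0,"wx":0,"wy":0,"wz":0.12,"grip":0.35},{"x":-4.6,"y":-6.2,"z":0,"wx":0,"wy":0,"wz":0.24,"grip":0.35},{"x":-6.8,"y":-9.3,"z":0,"wx":0,"wy":0,"wz":0.36,"grip":0.35},{"x":-9,"y":-12.4,"z":0,"wx":0,"wy":0,"wz":0.48,"grip":0.35},{"x":-11.2,"y":-15.5,"z":0,"wx":0,"wy":0,"wz":0.6,"grip":0.35}]'
$M '[{"x":0,"y":0,"z":1,"wx":0,"wy":0,"wz":0.12,"grip":0.35},{"x":0,"y":0,"z":2,"wx":0,"wy":0,"wz":0.24,"grip":0.35},{"x":0,"y":0,"z":3,"wx":0,"wy":0,"wz":0.36,"grip":0.35},{"x":0,"y":0,"z":3.8,"wx":0,"wy":0,"wz":0.48,"grip":0.35},{"x":0,"y":0,"z":3.8,"wx":0,"wy":0,"wz":0.6,"grip":0.35}]'
python3 -c "
from h import *
rel([.453,-.0725,.089],R_(0,'x'))"
```

```text
t: 2.77
position: [0.453, -0.0725, 0.2411]
orientation: [0.467, 0.884, 0.0, 0.0]
force: [0.8, 0.7, 0.1]
finger_gap: 0.323
grasp_force: 0.0
t: 3.18
position: [0.4523, -0.0707, 0.2016]
orientation: [0.708, 0.707, -0.001, -0.0]
force: [-0.9, 0.9, -0.0]
finger_gap: 0.326
grasp_force: 0.0
t 3.18 pos [ 0.4523 -0.0707  0.2016] F [-0.9  0.9 -0. ] gap 0.326 q [-0.28  0.37  0.41  2.25 -0.27  0.57  0.33]
shift cm [-0.18  0.08 10.96] turn [-0.001  0.    -0.001]
```

```bash
M='python3 -m pendant'
$M '[{"x":0,"y":0,"z":1.5,"wx":0,"wy":0,"wz":0,"grip":0.35},{"x":0,"y":0,"z":3.5,"wx":0,"wy":0,"wz":0,"grip":0.35},{"x":0,"y":0,"z":5.5,"wx":0,"wy":0,"wz":0,"grip":0.35},{"x":0,"y":0,"z":6.5,"wx":0,"wy":0,"wz":0,"grip":0.35},{"x":0,"y":0,"z":7,"wx":0,"wy":0,"wz":0,"grip":0.35}]'
$M '[{"x":0,"y":0,"z":0.8,"wx":0,"wy":0,"wz":0,"grip":0.35},{"x":0,"y":0,"z":1.6,"wx":0,"wy":0,"wz":0,"grip":0.35},{"x":0,"y":0,"z":2.4,"wx":0,"wy":0,"wz":0,"grip":0.35},{"x":0,"y":0,"z":3.2,"wx":0,"wy":0,"wz":0,"grip":0.35},{"x":0,"y":0,"z":3.9,"wx":0,"wy":0,"wz":0,"grip":0.35}]'
python3 -c "
from h import *
rel([.453,-.0725,.089],R_(0,'x'))
look('scene','a.png')"
python3 -c "
from h import *
a=cv2.imread('pics/a.png')[180:300,260:460];cv2.imwrite('pics/a2.png',cv2.resize(a,None,fx=3,fy=3))"
```

```text
t: 3.6
position: [0.4524, -0.0705, 0.1315]
orientation: [0.705, 0.709, -0.0, -0.001]
force: [-0.2, 0.1, -1.3]
finger_gap: 0.323
grasp_force: 0.0
t: 4.02
position: [0.4529, -0.0706, 0.093]
orientation: [0.705, 0.709, 0.0, 0.0]
force: [-0.3, 0.1, 0.5]
finger_gap: 0.322
grasp_force: 0.0
t 4.02 pos [ 0.4529 -0.0706  0.093 ] F [-0.3  0.1  0.5] gap 0.322 q [-0.12  0.56  0.21  2.33 -0.42  0.28  0.47]
shift cm [-0.19  0.01  0.1 ] turn [ 0.    -0.     0.005]
```

View pics/a2.png

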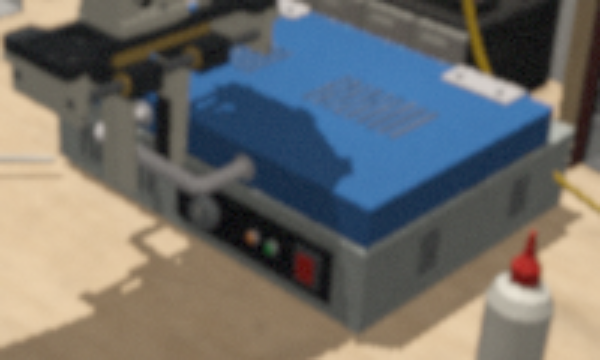

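The crop shows the two fingers straddling the handle bar clear of the hood front. Closing, and computing the arc.

```bash
M='python3 -m pendant'
$M '[{"x":0,"y":0,"z":0,"wx":0,"wy":0,"wz":0,"grip":1},{"x":0,"y":0,"z":0,"wx":0,"wy":0,"wz":0,"grip":1},{"x":0,"y":0,"z":0,"wx":0,"wy":0,"wz":0,"grip":1},{"x":0,"y":0,"z":0,"wx":0,"wy":0,"wz":0,"grip":1},{"x":0,"y":0,"z":0,"wx":0,"wy":0,"wz":0,"grip":1}]' 60
python3 -c "
from h import *
rel([.453,-.0725,.089],R_(0,'x'))
th=np.r_[np.arange(0,1.21,.04),1.225,1.24,1.25,1.26,1.27]
f=lambda t:np.c_[-.25988*np.cos(t+.0539),-.25988*np.sin(t+.0539)]*100
for i in range(0,35,5):print(th[i],(f(th[i+1:i+6])-f(th[i:i+1])).round(2).tolist())"
```

```text
t: 4.48
position: [0.4514, -0.0706, 0.0938]
orientation: [0.705, 0.709, -0.001, -0.001]
force: [-4.5, -2.1, 2.1]
finger_gap: 0.109
grasp_force: 60.0
t 4.48 pos [ 0.4514 -0.0706  0.0938] F [-4.5 -2.1  2.1] gap 0.109 q [-0.12  0.56  0.22  2.33 -0.42  0.29  0.47]
shift cm [-0.19  0.16  0.18] turn [-0.002 -0.     0.005]
0.0 [[0.08, -1.04], [0.19, -2.07], [0.35, -3.1], [0.55, -4.12], [0.8, -5.13]]
0.2 [[0.28, -1.0], [0.6, -1.99], [0.96, -2.96], [1.36, -3.92], [1.8, -4.87]]
0.4 [[0.47, -0.92], [0.99, -1.83], [1.53, -2.71], [2.11, -3.58], [2.73, -4.41]]
0.6 [[0.65, -0.81], [1.33, -1.6], [2.04, -2.36], [2.78, -3.08], [3.55, -3.78]]
0.8 [[0.8, -0.67], [1.62, -1.3], [2.47, -1.9], [3.34, -2.47], [4.23, -3.0]]
1.0 [[0.91, -0.5], [1.85, -0.95], [2.8, -1.37], [3.76, -1.76], [4.74, -2.1]]
1.2 [[0.62, -0.19], [0.99, -0.3], [1.24, -0.37], [1.5, -0.44], [1.75, -0.51]]
```

```bash
M='python3 -m pendant'
$M '[{"x":0,"y":0.1,"z":-1,"wx":0,"wy":0,"wz":0,"grip":1},{"x":0,"y":0.2,"z":-2.1,"wx":0,"wy":0,"wz":0,"grip":1},{"x":0,"y":0.3,"z":-3.1,"wx":0,"wy":0,"wz":0,"grip":1},{"x":0,"y":0.5,"z":-4.1,"wx":0,"wy":0,"wz":0,"grip":1},{"x":0,"y":0.8,"z":-5.1,"wx":0,"wy":0,"wz":0,"grip":1}]'
$M '[{"x":0,"y":0.3,"z":-1,"wx":0,"wy":0,"wz":0,"grip":1},{"x":0,"y":0.6,"z":-2,"wx":0,"wy":0,"wz":0,"grip":1},{"x":0,"y":1,"z":-3,"wx":0,"wy":0,"wz":0,"grip":1},{"x":0,"y":1.4,"z":-3.9,"wx":0,"wy":0,"wz":0,"grip":1},{"x":0,"y":1.8,"z":-4.9,"wx":0,"wy":0,"wz":0,"grip":1}]'
python3 -c "
from h import *
rel([.453,-.0725,.089],R_(0,'x'))
s=r.state()['position'];print(np.arctan2(s[2]-.078,.711-s[0])-.0539)"
```

```text
t: 4.9
position: [0.4589, -0.0706, 0.1442]
orientation: [0.705, 0.709, -0.001, -0.001]
force: [-2.6, -1.9, -16.5]
finger_gap: 0.116
grasp_force: 60.0
t: 5.32
position: [0.4759, -0.0705, 0.1926]
orientation: [0.705, 0.709, -0.002, -0.002]
force: [-1.7, -2.5, -19.8]
finger_gap: 0.113
grasp_force: 60.0
t 5.32 pos [ 0.4759 -0.0705  0.1926] F [ -1.7  -2.5 -19.8] gap 0.113 q [-0.27  0.41  0.4   2.21 -0.29  0.58  0.35]
shift cm [-0.19 -2.23 10.08] turn [-0.006  0.     0.005]
0.3996678003284789
```

```bash
M='python3 -m pendant'
$M '[{"x":0,"y":0.5,"z":-0.9,"wx":0,"wy":0,"wz":0,"grip":1},{"x":0,"y":1,"z":-1.8,"wx":0,"wy":0,"wz":0,"grip":1},{"x":0,"y":1.5,"z":-2.7,"wx":0,"wy":0,"wz":0,"grip":1},{"x":0,"y":2.1,"z":-3.6,"wx":0,"wy":0,"wz":0,"grip":1},{"x":0,"y":2.7,"z":-4.4,"wx":0,"wy":0,"wz":0,"grip":1}]'
$M '[{"x":0,"y":0.6,"z":-0.8,"wx":0,"wy":0,"wz":0,"grip":1},{"x":0,"y":1.3,"z":-1.6,"wx":0,"wy":0,"wz":0,"grip":1},{"x":0,"y":2,"z":-2.4,"wx":0,"wy":0,"wz":0,"grip":1},{"x":0,"y":2.8,"z":-3.1,"wx":0,"wy":0,"wz":0,"grip":1},{"x":0,"y":3.6,"z":-3.8,"wx":0,"wy":0,"wz":0,"grip":1}]'
$M '[{"x":0,"y":0.8,"z":-0.7,"wx":0,"wy":0,"wz":0,"grip":1},{"x":0,"y":1.6,"z":-1.3,"wx":0,"wy":0,"wz":0,"grip":1},{"x":0,"y":2.5,"z":-1.9,"wx":0,"wy":0,"wz":0,"grip":1},{"x":0,"y":3.3,"z":-2.5,"wx":0,"wy":0,"wz":0,"grip":1},{"x":0,"y":4.2,"z":-3,"wx":0,"wy":0,"wz":0,"grip":1}]'
python3 -c "
from h import *
rel([.62,-.0725,.33],R_(0,'x'))
s=r.state()['position'];print(np.arctan2(s[2]-.078,.711-s[0])-.0539, np.hypot(s[2]-.078,.711-s[0]))"
```

```text
t: 5.73
position: [0.5012, -0.0704, 0.2361]
orientation: [0.705, 0.709, -0.003, -0.004]
force: [-9.6, -1.9, -11.6]
finger_gap: 0.115
grasp_force: 60.0
t: 6.15
position: [0.5338, -0.0702, 0.2736]
orientation: [0.706, 0.709, -0.005, -0.007]
force: [-23.6, -0.5, 2.3]
finger_gap: 0.114
grasp_force: 60.0
t: 6.57
position: [0.5741, -0.07, 0.3051]
orientation: [0.706, 0.708, -0.006, -0.008]
force: [-38.7, 2.3, 28.5]
finger_gap: 0.109
grasp_force: 60.0
t 6.57 pos [ 0.5741 -0.07    0.3051] F [-38.7   2.3  28.5] gap 0.109 q [-0.31  0.39  0.47  1.88 -0.21  0.95  0.26]
shift cm [-0.26  4.54 -2.88] turn [-0.02  -0.004  0.004]
0.974295362316878 0.26518700773608633
```

The bar has rolled about 6 mm along the pads as it turned, and the force is building up. I'll ease the grip and check.

```bash
M='python3 -m pendant'
$M '[{"x":0,"y":0.3,"z":-0.2,"wx":0,"wy":0,"wz":0,"grip":1},{"x":0,"y":0.6,"z":-0.4,"wx":0,"wy":0,"wz":0,"grip":1}]' 15
python3 -c "
from h import *
rel([.62,-.0725,.33],R_(0,'x'))
s=r.state();print(s['ft_torque']);s=s['position'];print(np.arctan2(s[2]-.078,.711-s[0])-.0539, np.hypot(s[2]-.078,.711-s[0]))"
```

```text
t: 6.73
position: [0.5852, -0.0707, 0.3103]
orientation: [0.706, 0.708, -0.003, -0.003]
force: [-16.7, -1.3, 15.7]
finger_gap: 0.124
grasp_force: 15.0
t 6.73 pos [ 0.5852 -0.0707  0.3103] F [-16.7  -1.3  15.7] gap 0.124 q [-0.31  0.39  0.47  1.85 -0.21  0.95  0.26]
shift cm [-0.19  3.46 -2.3 ] turn [-0.008 -0.001  0.004]
[-0.32951459  3.97270063  0.04700752]
1.0205122377046891 0.26413395813742674
```

```bash
M='python3 -m pendant'
$M '[{"x":0,"y":0.5,"z":-0.6,"wx":0,"wy":0,"wz":0,"grip":1},{"x":0,"y":1.1,"z":-1,"wx":0,"wy":0,"wz":0,"grip":1},{"x":0,"y":1.7,"z":-1.4,"wx":0,"wy":0,"wz":0,"grip":1},{"x":0,"y":2.3,"z":-1.7,"wx":0,"wy":0,"wz":0,"grip":1},{"x":0,"y":2.9,"z":-2,"wx":0,"wy":0,"wz":0,"grip":1}]'
$M '[{"x":0,"y":0.6,"z":-0.3,"wx":0,"wy":0,"wz":0,"grip":1},{"x":0,"y":1.2,"z":-0.5,"wx":0,"wy":0,"wz":0,"grip":1},{"x":0,"y":1.8,"z":-0.7,"wx":0,"wy":0,"wz":0,"grip":1},{"x":0,"y":2.4,"z":-0.8,"wx":0,"wy":0,"wz":0,"grip":1},{"x":0,"y":2.9,"z":-0.9,"wx":0,"wy":0,"wz":0,"grip":1}]'
python3 -c "
from h import *
rel([.655,-.0725,.3326],R_(0,'x'))
s=r.state();print(s['ft_torque']);s=s['position'];print(np.arctan2(s[2]-.078,.711-s[0])-.0539, np.hypot(s[2]-.078,.711-s[0]))
im,d=look('scene','b.png')
for n in('hood_handle','socket_seat','rod_sleeve','rod_ball','prop'):
    for e in r.recognise('scene',n)[:2]:
        u,v=e['location'][0]*640,e['location'][1]*400;print(n,round(e['score'],2),round(u),round(v),pt('scene',d,u,v).round(3))
print(proj('scene',np.array([.618,-.1575,.055])),proj('scene',np.array([.7165,-.1575,.055])))
a=cv2.imread('pics/b.png')[80:300,240:520];cv2.imwrite('pics/b2.png',cv2.resize(a,None,fx=2.7,fy=2.7))
"
```

```text
t: 7.15
position: [0.6181, -0.0697, 0.3281]
orientation: [0.705, 0.709, -0.001, -0.001]
force: [-1.3, -2.6, -22.8]
finger_gap: 0.123
grasp_force: 15.0
t: 7.57
position: [0.6485, -0.0691, 0.3395]
orientation: [0.705, 0.709, 0.0, -0.0]
force: [-4.6, 1.8, -10.6]
finger_gap: 0.123
grasp_force: 15.0
t 7.57 pos [ 0.6485 -0.0691  0.3395] F [ -4.6   1.8 -10.6] gap 0.123 q [-0.29  0.45  0.47  1.68 -0.23  1.06  0.26]
shift cm [-0.35  0.64  0.39] turn [ 0.001 -0.001  0.005]
[0.02874059 1.17807345 0.03315941]
1.2823898717768414 0.2688186716664137
hood_handle 0.92 394 159 [ 0.702 -0.087  0.198]
socket_seat 0.79 415 162 [ 0.694 -0.149  0.21 ]
rod_sleeve 0.63 391 232 [ 0.632 -0.15   0.057]
rod_ball 0.76 387 233 [ 0.617 -0.15   0.06 ]
prop 0.83 388 231 [ 0.624 -0.148  0.061]
[389.6118168  236.03695283] [415.61540228 222.42194662]
```

View pics/b2.png

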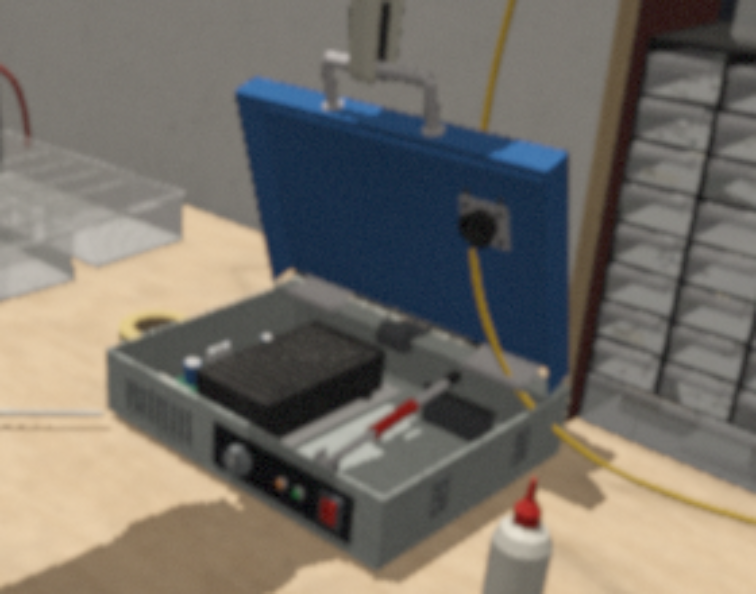

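The hood is up at about 1.27 rad. The rod lies in the tray with the red sleeve at about (387,235) and the ball near (407,220), swivelled a little to the left; the black cup is at about (417,164). Measuring the rod line and cup.

Run:
```python
from h import *
for c in('scene','top'):
    im,d=look(c);P=cloud(c,d);h=cv2.cvtColor(im,cv2.COLOR_RGB2HSV)
    red=((h[...,0]<8)|(h[...,0]>172))&(h[...,1]>120)&(h[...,2]>60)&(abs(P[...,2]-.06)<.03)&(abs(P[...,0]-.62)<.06)&(abs(P[...,1]+.15)<.06)&(d>0)
    q=P[red]
    if len(q)>5: print(c,'sleeve',len(q),q.mean(0).round(4),q.min(0).round(3),q.max(0).round(3),'slope dy/dx',np.polyfit(q[:,0],q[:,1],1)[0].round(3))
    if c=='scene':
        v,u=np.mgrid[:400,:640]
        w=(u>400)&(u<432)&(v>145)&(v<182)&(h[...,2]<60)&(d>0)
        print('cup px',u[w].mean(),v[w].mean(),u[w].min(),u[w].max(),v[w].min(),v[w].max(),P[w].mean(0).round(4))
        for L in np.arange(.13,.151,.005):
            t=1.275;X=lambda n:np.array([.711-L*np.cos(t)+n*np.sin(t),-.1575,.075+L*np.sin(t)+n*np.cos(t)])
            print(L,proj(c,X(.014)).round(1))
        w=(u>398)&(u<416)&(v>210)&(v<232)&(h[...,2]<75)&(abs(P[...,2]-.057)<.02)&(d>0)
        print('ball',w.sum(),P[w].mean(0) if w.sum() else '',u[w].mean(),v[w].mean())
        hd=P[(h[...,0]>100)&(h[...,0]<125)&(h[...,1]>150)&(P[...,2]>.12)&(P[...,2]<.27)&(abs(P[...,1]+.07)<.12)&(d>0)]
        a=np.polyfit(hd[:,2],hd[:,0],1);print('panel dx/dz',a,'theta',np.pi/2+np.arctan(a[0]))
print(r.state()['t'],r.state()['position'],r.state()['force'])
```

```text
scene sleeve 66 [ 0.6136 -0.1515  0.0603] [ 0.582 -0.157  0.055] [ 0.642 -0.145  0.064] slope dy/dx 0.118
cup px 416.52222222222224 163.51111111111112 409 426 149 172 [ 0.6915 -0.1551  0.2085]
0.13 [415.8 166.5]
0.135 [415.6 164.6]
0.14 [415.5 162.7]
0.14500000000000002 [415.4 160.7]
0.15000000000000002 [415.3 158.8]
ball 118 [ 0.70322253 -0.14533374  0.04836283] 407.76271186440675 224.82203389830508
panel dx/dz [-0.31977066  0.76542565] theta 1.2613014340449036
7.9667 [ 0.64846639 -0.06911977  0.33949715] [ 2.17564334  2.75050106 -7.30777825]
```

```bash
cat >> h.py <<'E'
U[0]=.621
from scipy.spatial.transform import Slerp
def plan(W):  # W: list of (tcp,R): prints shift cm / turn of each from the one before
    for (p,R),(p2,R2) in zip(W,W[1:]): print((R.inv().apply(np.array(p2)-p)*100).round(1).tolist(),(R.inv()*R2).as_rotvec().round(3).tolist())
E
python3 - <<'E'
from h import *
A,B=R_(0,'x'),R_(.4,'y');S=Slerp([0,1],Ro.concatenate([A,B]))
plan([([.6485,-.0691,.395],A),([.6,-.1,.38],S(1/3)),([.54,-.13,.30],S(2/3)),([.548,-.1485,.184],B),([.6025,-.1485,.058],B)])
L=np.array([.13,.137,.143,.15])
from scipy.optimize import fsolve
for l in L:
    f=lambda a:[.711-l*np.cos(a[0])+.019*np.sin(a[0])-.521-.197*np.cos(a[1]),.075+l*np.sin(a[0])+.019*np.cos(a[0])-.055-.197*np.sin(a[1])]
    print(l,fsolve(f,[1,.85]))
E
```

```text
[-3.1, -4.8, 1.5] [-0.105, 0.105, 0.516]
[-6.5, -4.3, 6.9] [-0.105, 0.105, 0.516]
[-3.4, 1.1, 11.2] [-0.105, 0.105, 0.516]
[0.1, 0.0, 13.7] [0.0, 0.0, 0.0]
0.13 [1.01835897 0.79501174]
0.137 [1.0041911  0.83314122]
0.143 [0.99153398 0.866072  ]
0.15 [0.97622028 0.90479579]
```

```bash
M='python3 -m pendant'
$M '[{"x":0,"y":0,"z":0,"wx":0,"wy":0,"wz":0,"grip":0.1},{"x":0,"y":0,"z":0,"wx":0,"wy":0,"wz":0,"grip":0.1},{"x":0,"y":0,"z":-2,"wx":0,"wy":0,"wz":0,"grip":0.1},{"x":0,"y":0,"z":-4,"wx":0,"wy":0,"wz":0,"grip":0.1},{"x":0,"y":0,"z":-5.5,"wx":0,"wy":0,"wz":0,"grip":0.1}]' 20
$M '[{"x":-0.6,"y":-1,"z":0.3,"wx":-0.021,"wy":0.021,"wz":0.104,"grip":0.1},{"x":-1.2,"y":-2,"z":0.6,"wx":-0.042,"wy":0.042,"wz":0.208,"grip":0.1},{"x":-1.8,"y":-3,"z":0.9,"wx":-0.063,"wy":0.063,"wz":0.312,"grip":0.1},{"x":-2.4,"y":-4,"z":1.2,"wx":-0.084,"wy":0.084,"wz":0.416,"grip":0.1},{"x":-3.1,"y":-4.8,"z":1.5,"wx":-0.105,"wy":0.105,"wz":0.516,"grip":0.1}]'
$M '[{"x":-1.3,"y":-0.9,"z":1.4,"wx":-0.021,"wy":0.021,"wz":0.104,"grip":0.1},{"x":-2.6,"y":-1.8,"z":2.8,"wx":-0.042,"wy":0.042,"wz":0.208,"grip":0.1},{"x":-3.9,"y":-2.7,"z":4.2,"wx":-0.063,"wy":0.063,"wz":0.312,"grip":0.1},{"x":-5.2,"y":-3.6,"z":5.6,"wx":-0.084,"wy":0.084,"wz":0.416,"grip":0.1},{"x":-6.5,"y":-4.3,"z":6.9,"wx":-0.105,"wy":0.105,"wz":0.516,"grip":0.1}]'
$M '[{"x":-0.7,"y":0.2,"z":2.2,"wx":-0.021,"wy":0.021,"wz":0.104,"grip":0.1},{"x":-1.4,"y":0.4,"z":4.4,"wx":-0.042,"wy":0.042,"wz":0.208,"grip":0.1},{"x":-2.1,"y":0.6,"z":6.6,"wx":-0.063,"wy":0.063,"wz":0.312,"grip":0.1},{"x":-2.8,"y":0.8,"z":8.8,"wx":-0.084,"wy":0.084,"wz":0.416,"grip":0.1},{"x":-3.4,"y":1.1,"z":11.2,"wx":-0.105,"wy":0.105,"wz":0.516,"grip":0.1}]'
python3 -c "
from h import *
rel([.6025,-.1485,.055],R_(.4,'y'))"
```

```text
t: 8.38
position: [0.6481, -0.0706, 0.3963]
orientation: [0.706, 0.709, 0.001, 0.001]
force: [0.1, -1.2, 0.6]
finger_gap: 0.423
grasp_force: 0.0
t: 8.8
position: [0.5993, -0.1021, 0.3798]
orientation: [0.862, 0.501, 0.075, 0.0]
force: [-0.2, -0.6, 0.0]
finger_gap: 0.448
grasp_force: 0.0
t: 9.22
position: [0.5393, -0.132, 0.2995]
orientation: [0.955, 0.26, 0.143, 0.0]
force: [0.4, 1.4, 0.5]
finger_gap: 0.452
grasp_force: 0.0
t: 9.63
position: [0.5458, -0.1483, 0.1925]
orientation: [0.981, 0.027, 0.191, 0.001]
force: [0.2, -1.0, -2.2]
finger_gap: 0.454
grasp_force: 0.0
t 9.63 pos [ 0.5458 -0.1483  0.1925] F [ 0.2 -1.  -2.2] gap 0.454 q [ 0.11  0.4   0.15  2.28 -1.04  0.17 -0.28]
shift cm [ 0.07  0.15 14.57] turn [-0.009  0.014  0.054]
```

```bash
M='python3 -m pendant'
$M '[{"x":0,"y":0,"z":1.6,"wx":0,"wy":-0.03,"wz":0.02,"grip":0.2},{"x":0,"y":0,"z":3.2,"wx":0,"wy":-0.06,"wz":0.03,"grip":0.2},{"x":0,"y":0.1,"z":4.8,"wx":0,"wy":-0.09,"wz":0.05,"grip":0.2},{"x":0,"y":0.1,"z":6.4,"wx":0,"wy":-0.12,"wz":0.05,"grip":0.2},{"x":0,"y":0.1,"z":7.8,"wx":0,"wy":-0.14,"wz":0.05,"grip":0.2}]'
python3 -c "
from h import *
rel([.6025,-.1485,.055],R_(.25,'y'))"
```

```text
t: 10.05
position: [0.5778, -0.1494, 0.1216]
orientation: [0.992, 0.001, 0.123, -0.003]
force: [0.7, -0.4, 0.2]
finger_gap: 0.399
grasp_force: 0.0
t 10.05 pos [ 0.5778 -0.1494  0.1216] F [ 0.7 -0.4  0.2] gap 0.399 q [-0.03  0.58  0.31  2.18 -0.97  0.27 -0.43]
shift cm [ 0.77 -0.05  6.76] turn [-0.006  0.003  0.002]
```

```bash
M='python3 -m pendant'
$M '[{"x":0.2,"y":0,"z":2,"wx":0,"wy":0,"wz":0,"grip":0.2},{"x":0.4,"y":0,"z":4,"wx":0,"wy":0,"wz":0,"grip":0.2},{"x":0.6,"y":0,"z":5.5,"wx":0,"wy":0,"wz":0,"grip":0.2},{"x":0.8,"y":0,"z":6.5,"wx":0,"wy":0,"wz":0,"grip":1},{"x":0.8,"y":0,"z":6.8,"wx":0,"wy":0,"wz":0,"grip":1}]' 20
$M '[{"x":0,"y":0,"z":0,"wx":0,"wy":0,"wz":0,"grip":1},{"x":0,"y":0,"z":0,"wx":0,"wy":0,"wz":0,"grip":1},{"x":0,"y":0,"z":0,"wx":0,"wy":0,"wz":0,"grip":1}]'
python3 - <<'E'
from h import *
rel([.6025,-.1485,.055],R_(.25,'y'))
im,d=look('scene','c.png');P=cloud('scene',d);h=cv2.cvtColor(im,cv2.COLOR_RGB2HSV)
hd=P[(h[...,0]>100)&(h[...,0]<125)&(h[...,1]>150)&(P[...,2]>.14)&(P[...,2]<.27)&(P[...,1]>-.22)&(P[...,1]<.05)&(P[...,0]<.75)&(P[...,0]>.6)&(d>0)]
a=np.polyfit(hd[:,2],hd[:,0],1);print(len(hd),'theta',np.pi/2+np.arctan(a[0]))
a=cv2.imread('pics/c.png')[80:300,240:520];cv2.imwrite('pics/c2.png',cv2.resize(a,None,fx=2.7,fy=2.7))
# rows for the swing
s=r.state();g=s['position']+.003*Ro.from_quat(s['orientation']).as_matrix()[:,2]
print('g',g,'r',np.hypot(g[0]-.521,g[2]-.055))
E
```

```text
t: 10.47
position: [0.6018, -0.1486, 0.0568]
orientation: [0.992, 0.002, 0.123, -0.003]
force: [-0.4, 0.1, 0.3]
finger_gap: 0.304
grasp_force: 0.0
t: 10.72
position: [0.6009, -0.1486, 0.0583]
orientation: [0.992, 0.002, 0.124, -0.002]
force: [-0.5, -3.2, -1.4]
finger_gap: 0.143
grasp_force: 19.6
t 10.72 pos [ 0.6009 -0.1486  0.0583] F [-0.5 -3.2 -1.4] gap 0.143 q [ 0.12  0.68  0.08  2.16 -1.01  0.12 -0.39]
shift cm [ 0.08 -0.01  0.06] turn [-0.005  0.002  0.003]
1472 theta 1.2129112217534996
g [ 0.60162175 -0.1486048   0.05541011] r 0.08062279605049141
```

View pics/c2.png

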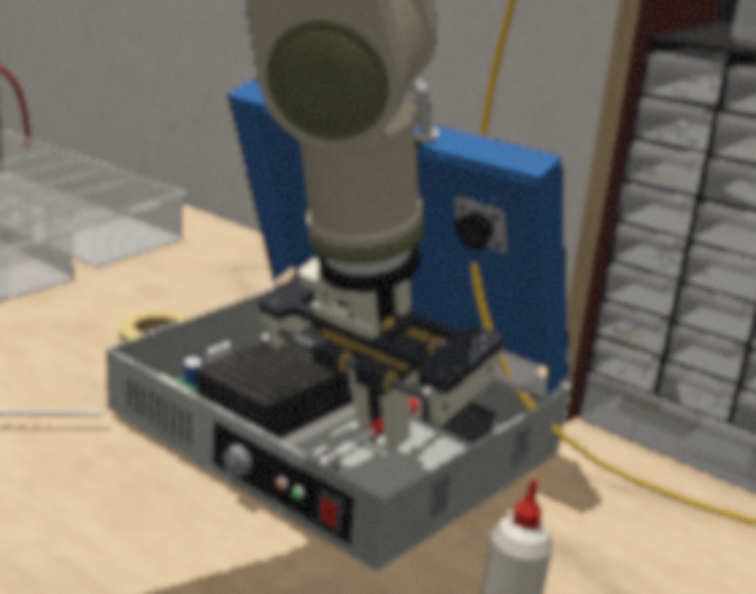

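The sleeve is gripped and the hood is near 1.21 rad. The wrist is close to the hood, so I'll swing the rod first and tilt the tool afterwards. Computing swing rows.

Run:
```python
from h import *
R=R_(.25,'y');ph=np.linspace(0,.84,11);y=np.interp(ph,[0,.15,.6,.84],[0,0,-.009,-.009])
W=np.c_[.0806*(np.cos(ph)-1),y,.0806*np.sin(ph)]
for i in(0,5):print((R.inv().apply(W[i+1:i+6]-W[i])*100).round(1).tolist())
```

```text
[[0.1, 0.0, -0.7], [0.2, 0.0, -1.3], [0.3, 0.2, -2.0], [0.2, 0.4, -2.7], [0.1, 0.5, -3.4]]
[[-0.1, 0.2, -0.7], [-0.3, 0.3, -1.3], [-0.6, 0.4, -1.9], [-0.9, 0.4, -2.5], [-1.2, 0.4, -3.1]]
```

```bash
M='python3 -m pendant'
$M '[{"x":0.1,"y":0,"z":-0.7,"wx":0,"wy":0,"wz":0,"grip":1},{"x":0.2,"y":0,"z":-1.3,"wx":0,"wy":0,"wz":0,"grip":1},{"x":0.3,"y":0.2,"z":-2,"wx":0,"wy":0,"wz":0,"grip":1},{"x":0.2,"y":0.4,"z":-2.7,"wx":0,"wy":0,"wz":0,"grip":1},{"x":0.1,"y":0.5,"z":-3.4,"wx":0,"wy":0,"wz":0,"grip":1}]' 20
$M '[{"x":-0.1,"y":0.2,"z":-0.7,"wx":0,"wy":0,"wz":0,"grip":1},{"x":-0.3,"y":0.3,"z":-1.3,"wx":0,"wy":0,"wz":0,"grip":1},{"x":-0.6,"y":0.4,"z":-1.9,"wx":0,"wy":0,"wz":0,"grip":1},{"x":-0.9,"y":0.4,"z":-2.5,"wx":0,"wy":0,"wz":0,"grip":1},{"x":-1.2,"y":0.4,"z":-3.1,"wx":0,"wy":0,"wz":0,"grip":1}]' 20
python3 - <<'E'
from h import *
rel([.5748,-.1575,.115],R_(.25,'y'))
s=r.state();g=s['position']+.003*Ro.from_quat(s['orientation']).as_matrix()[:,2]
print('g',g,'r',np.hypot(g[0]-.521,g[2]-.055),'phi',np.arctan2(g[2]-.055,g[0]-.521))
im,d=look('scene','d.png');P=cloud('scene',d);h=cv2.cvtColor(im,cv2.COLOR_RGB2HSV)
hd=P[(h[...,0]>100)&(h[...,0]<125)&(h[...,1]>150)&(P[...,2]>.14)&(P[...,2]<.27)&(P[...,1]>-.22)&(P[...,1]<.05)&(P[...,0]<.75)&(P[...,0]>.55)&(d>0)]
a=np.polyfit(hd[:,2],hd[:,0],1);print(len(hd),'theta',np.pi/2+np.arctan(a[0]))
a=cv2.imread('pics/d.png')[60:280,260:540];cv2.imwrite('pics/d2.png',cv2.resize(a,None,fx=2.7,fy=2.7))
E
```

```text
t: 11.18
position: [0.5937, -0.1534, 0.0917]
orientation: [0.992, 0.002, 0.124, -0.003]
force: [1.8, -1.7, -1.8]
finger_gap: 0.136
grasp_force: 20.0
t: 11.6
position: [0.5737, -0.1573, 0.1182]
orientation: [0.992, 0.002, 0.123, -0.003]
force: [2.0, -1.1, -1.6]
finger_gap: 0.132
grasp_force: 20.0
t 11.6 pos [ 0.5737 -0.1573  0.1182] F [ 2.  -1.1 -1.6] gap 0.132 q [ 0.02  0.58  0.26  2.19 -0.93  0.25 -0.45]
shift cm [0.03 0.02 0.03] turn [-0.006  0.003  0.003]
g [ 0.57441964 -0.15724871  0.11524753] r 0.08051970197648461 phi 0.8453951940027524
1292 theta 1.1927322121083361
```

View pics/d2.png

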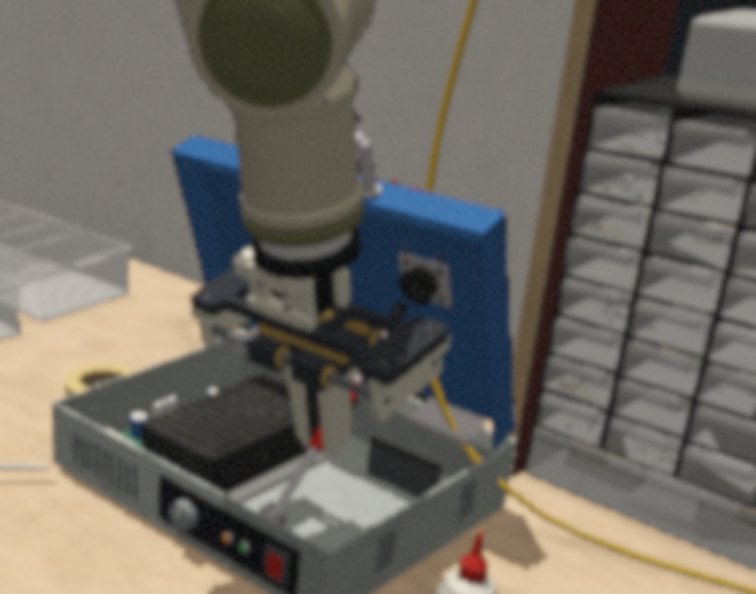

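The rod is up with the ball just below the cup (crop ball (398,310), cup (418,285)), and the hood is at about 1.19. I'll identify the arm kinematics quickly, with no sim time used, to see how to tilt the wrist away from the sinking hood.

```bash
cat > k.py <<'E'
from h import *
from scipy.optimize import least_squares
import itertools
s=r.state()
D=[([-1.282,.6,-.002,1.6,.002,.943,-.08],[.2593,.677,.2406],[.182,.983,0,0]),
([-.46,.23,.06,2.27,-.02,.64,.83],[.404,.1121,.241],[.182,.983,0,.001]),
([-.28,.37,.41,2.25,-.27,.57,.33],[.4523,-.0707,.2016],[.708,.707,-.001,0]),
([-.12,.56,.21,2.33,-.42,.28,.47],[.4529,-.0706,.093],[.705,.709,0,0]),
([.11,.4,.15,2.28,-1.04,.17,-.28],[.5458,-.1483,.1925],[.981,.027,.191,.001]),
([-.03,.58,.31,2.18,-.97,.27,-.43],[.5778,-.1494,.1216],[.992,.001,.123,-.003]),
(s['qpos'],s['position'],s['orientation'])]
def fk(q,p,sg):
    q=np.array(q);e=lambda ax,a:Ro.from_euler(ax,a)
    A=e('z',sg[0]*q[0]+p[0])*e('y',q[1]);x=np.array([p[6],0,p[1]])+e('z',sg[0]*q[0]+p[0]).apply([p[7],0,0])+A.apply([0,0,p[2]])
    A=A*e('z',sg[1]*q[2])*e('y',q[3]);x=x+A.apply([0,0,p[3]])
    A=A*e('z',sg[2]*q[4])*e('y',q[5]);x=x+A.apply([0,0,p[4]])
    return x,A*e('z',sg[3]*q[6]+p[5])
def res(p,sg):
    o=[]
    for q,x,R in D:
        a,B=fk(q,p,sg);o+=list((a-x)*5)+list((B.inv()*Ro.from_quat(R)).as_rotvec())
    return o
best=min((least_squares(res,[0,.3,.6,.45,.3,o,0,0],args=(sg,)) .__dict__|{'sg':sg} if False else (lambda f:(f.cost,sg,f.x))(least_squares(res,[0,.3,.6,.45,.3,o,0,0],args=(sg,))) for sg in itertools.product([1,-1],repeat=4) for o in(0,1.57,3.14,-1.57)),key=lambda t:t[0])
print(best[0],best[1],best[2].round(3))
p,sg=best[2],best[1]
lo=np.array([-2.57,-.35,-1.29,.11,-1.05,.11,-2.63]);hi=np.array([2.57,1.97,1.29,2.56,4.19,1.86,2.63])
for psi in(.25,.35,.45,.6,.75):
  for lat in(-.3,-.15,0,.15,.3):
    R=R_(psi,'y')*Ro.from_euler('x',lat);t=np.array([.5748,-.1575,.115])-.003*R.as_matrix()[:,2];S=[]
    f=lambda q:np.r_[(fk(q,p,sg)[0]-t)*5,(fk(q,p,sg)[1].inv()*R).as_rotvec(),.001*(q-s['qpos'])]
    rng=np.random.default_rng(0)
    for i in range(8):
        q0=s['qpos'] if i==0 else rng.uniform(lo,hi)
        o=least_squares(f,np.clip(q0,lo+.001,hi-.001),bounds=(lo,hi));S.append((np.linalg.norm(o.fun[:6]),o.x))
    b=min(S[1:],key=lambda z:(z[0]>.01,np.abs(z[1]-s['qpos']).max()))
    print(psi,lat,'local',round(S[0][0],3),S[0][1].round(2),'| other',round(b[0],3),b[1].round(2))
E
python3 k.py
```

```text
0.013772869913396974 (-1, -1, -1, -1) [-9.500e-02  3.020e-01  6.440e-01  4.550e-01  3.200e-01  1.478e+00
  1.000e-03 -3.000e-03]
0.25 -0.3 local 0.0 [-0.39  0.65  0.6   2.22 -0.99  0.11 -0.58] | other 0.0 [-0.39  0.65  0.6   2.22 -0.99  0.11 -0.58]
0.25 -0.15 local 0.0 [-0.16  0.59  0.4   2.21 -0.92  0.16 -0.54] | other 0.0 [-0.16  0.59  0.4   2.21 -0.92  0.16 -0.54]
0.25 0 local 0.0 [ 0.03  0.58  0.25  2.18 -0.94  0.27 -0.44] | other 0.0 [ 0.03  0.58  0.25  2.18 -0.94  0.27 -0.44]
0.25 0.15 local 0.0 [ 0.17  0.59  0.18  2.14 -0.97  0.41 -0.34] | other 0.0 [ 0.17  0.59  0.18  2.14 -0.97  0.41 -0.34]
0.25 0.3 local 0.0 [ 0.27  0.62  0.15  2.1  -0.97  0.58 -0.27] | other 0.0 [ 0.27  0.62  0.15  2.1  -0.97  0.58 -0.27]
0.35 -0.3 local 0.087 [-0.39  0.64  0.6   2.22 -1.05  0.11 -0.54] | other 0.0 [-0.1   0.58  0.18  2.29  2.17  0.18  2.55]
0.35 -0.15 local 0.067 [-0.08  0.57  0.3   2.22 -1.05  0.11 -0.42] | other 0.0 [ 0.16  0.56 -0.04  2.27  2.21  0.11  2.63]
0.35 0 local 0.029 [ 0.25  0.56 -0.03  2.22 -1.05  0.11 -0.3 ] | other 0.029 [ 0.25  0.56 -0.03  2.22 -1.05  0.11 -0.3 ]
0.35 0.1
[... 1344 characters left out ...]
  0.76 -0.73  2.22 -1.05  0.11  0.05] | other 0.0 [ 1.07  0.85 -0.91  2.3   2.67  0.15  2.63]
0.75 -0.3 local 0.451 [-0.38  0.61  0.59  2.22 -1.05  0.11 -0.65] | other 0.0 [ 0.13  0.7  -0.08  2.54  2.86  0.9   1.81]
0.75 -0.15 local 0.434 [ 0.18  0.52  0.05  2.22 -1.05  0.11 -0.37] | other 0.0 [ 0.37  0.69 -0.25  2.53  3.05  0.83  1.85]
0.75 0 local 0.381 [ 0.67  0.6  -0.43  2.22 -1.05  0.11 -0.13] | other 0.0 [ 0.66  0.73 -0.49  2.49  3.16  0.7   1.95]
0.75 0.15 local 0.301 [ 0.95  0.73 -0.71  2.22 -1.05  0.11  0.06] | other 0.0 [ 0.96  0.84 -0.8   2.44  3.1   0.53  2.2 ]
0.75 0.3 local 0.204 [ 1.1   0.86 -0.85  2.22 -1.05  0.11  0.19] | other 0.0 [ 1.16  0.97 -1.01  2.38  2.91  0.34  2.53]
```

```bash
M='python3 -m pendant'
$M '[{"x":0,"y":0,"z":0,"wx":0.05,"wy":0,"wz":0,"grip":1},{"x":0,"y":0,"z":0,"wx":0.1,"wy":0,"wz":0,"grip":1},{"x":0,"y":0,"z":0,"wx":0.15,"wy":0,"wz":0,"grip":1},{"x":0,"y":0,"z":0,"wx":0.19,"wy":0,"wz":0,"grip":1},{"x":0,"y":0,"z":0,"wx":0.22,"wy":0,"wz":0,"grip":1}]' 20
$M '[{"x":0,"y":0,"z":0,"wx":0,"wy":0.03,"wz":-0.006,"grip":1},{"x":0,"y":0,"z":0,"wx":0,"wy":0.06,"wz":-0.012,"grip":1},{"x":0,"y":0,"z":0,"wx":0,"wy":0.09,"wz":-0.02,"grip":1},{"x":0,"y":0,"z":0,"wx":0,"wy":0.12,"wz":-0.026,"grip":1},{"x":0,"y":0,"z":0,"wx":0,"wy":0.15,"wz":-0.033,"grip":1}]' 20
cat >> h.py <<'E'
def chk(name):
    s=r.state();g=s['position']+.003*Ro.from_quat(s['orientation']).as_matrix()[:,2]
    print('t',s['t'],'F',s['force'].round(1),'g',g.round(4),'r',np.hypot(g[0]-.521,g[2]-.055).round(4),'phi',np.arctan2(g[2]-.055,g[0]-.521).round(3))
    im,d=look('scene',name);P=cloud('scene',d);h=cv2.cvtColor(im,cv2.COLOR_RGB2HSV)
    m=(h[...,0]>100)&(h[...,0]<125)&(h[...,1]>150)&(P[...,2]>.13)&(P[...,2]<.28)&(P[...,1]>-.22)&(P[...,1]<.08)&(P[...,0]<.75)&(P[...,0]>.55)&(d>0)
    hd=P[m]
    for _ in range(4):
        a=np.polyfit(hd[:,2],hd[:,0],1);e=hd[:,0]-np.polyval(a,hd[:,2]);hd=hd[abs(e)<max(.004,1.5*e.std())]
    print(len(hd),'theta',(np.pi/2+np.arctan(a[0])).round(3))
    return im,d
E
python3 - <<'E'
from h import *
rel([.5748,-.1575,.115],R_(.4,'y')*Ro.from_euler('x',.22))
chk('e.png')
E
```

```text
t: 12.07
position: [0.574, -0.1593, 0.1178]
orientation: [0.986, 0.015, 0.122, -0.112]
force: [2.8, -6.3, -2.7]
finger_gap: 0.139
grasp_force: 20.9
t: 12.48
position: [0.5729, -0.1578, 0.1175]
orientation: [0.974, 0.023, 0.197, -0.11]
force: [-2.7, -2.3, -5.0]
finger_gap: 0.141
grasp_force: 20.1
t 12.48 pos [ 0.5729 -0.1578  0.1175] F [-2.7 -2.3 -5. ] gap 0.141 q [ 0.65  0.62 -0.42  2.2  -1.03  0.12 -0.18]
shift cm [0.08 0.03 0.  ] turn [-0.005  0.     0.001]
t 12.4833 F [-2.7 -2.3 -5. ] g [ 0.574  -0.1572  0.1148] r 0.0799 phi 0.845
1342 theta 1.183
```

Tilted fine. Now I wait for the hood to sink, then check the cup against the ball.

```bash
M='python3 -m pendant'
H='x'
python3 -m pendant '[{"x":0,"y":0,"z":0,"wx":0,"wy":0,"wz":0,"grip":1},{"x":0,"y":0,"z":0,"wx":0,"wy":0,"wz":0,"grip":1},{"x":0,"y":0,"z":0,"wx":0,"wy":0,"wz":0,"grip":1},{"x":0,"y":0,"z":0,"wx":0,"wy":0,"wz":0,"grip":1},{"x":0,"y":0,"z":0,"wx":0,"wy":0,"wz":0,"grip":1}]' >/dev/null
python3 -m pendant '[{"x":0,"y":0,"z":0,"wx":0,"wy":0,"wz":0,"grip":1},{"x":0,"y":0,"z":0,"wx":0,"wy":0,"wz":0,"grip":1},{"x":0,"y":0,"z":0,"wx":0,"wy":0,"wz":0,"grip":1},{"x":0,"y":0,"z":0,"wx":0,"wy":0,"wz":0,"grip":1},{"x":0,"y":0,"z":0,"wx":0,"wy":0,"wz":0,"grip":1}]' >/dev/null
python3 -m pendant '[{"x":0,"y":0,"z":0,"wx":0,"wy":0,"wz":0,"grip":1},{"x":0,"y":0,"z":0,"wx":0,"wy":0,"wz":0,"grip":1},{"x":0,"y":0,"z":0,"wx":0,"wy":0,"wz":0,"grip":1},{"x":0,"y":0,"z":0,"wx":0,"wy":0,"wz":0,"grip":1},{"x":0,"y":0,"z":0,"wx":0,"wy":0,"wz":0,"grip":1}]' >/dev/null
python3 -m pendant '[{"x":0,"y":0,"z":0,"wx":0,"wy":0,"wz":0,"grip":1},{"x":0,"y":0,"z":0,"wx":0,"wy":0,"wz":0,"grip":1},{"x":0,"y":0,"z":0,"wx":0,"wy":0,"wz":0,"grip":1},{"x":0,"y":0,"z":0,"wx":0,"wy":0,"wz":0,"grip":1},{"x":0,"y":0,"z":0,"wx":0,"wy":0,"wz":0,"grip":1}]' >/dev/null
python3 -m pendant '[{"x":0,"y":0,"z":0,"wx":0,"wy":0,"wz":0,"grip":1},{"x":0,"y":0,"z":0,"wx":0,"wy":0,"wz":0,"grip":1},{"x":0,"y":0,"z":0,"wx":0,"wy":0,"wz":0,"grip":1},{"x":0,"y":0,"z":0,"wx":0,"wy":0,"wz":0,"grip":1},{"x":0,"y":0,"z":0,"wx":0,"wy":0,"wz":0,"grip":1}]' >/dev/null
python3 - <<'E'
from h import *
im,d=chk('f.png')
for n in('socket_seat','rod_ball'):
    for e in r.recognise('scene',n)[:2]:
        u,v=e['location'][0]*640,e['location'][1]*400;print(n,round(e['score'],2),round(u),round(v),pt('scene',d,u,v).round(3))
print('ball proj phi.845',proj('scene',np.array([.521+.197*np.cos(.845),-.1575,.055+.197*np.sin(.845)])))
t=1.13
for L in(.13,.14,.15):print(L,proj('scene',np.array([.711-L*np.cos(t)+.014*np.sin(t),-.1575,.075+L*np.sin(t)+.014*np.cos(t)])))
a=cv2.imread('pics/f.png')[100:220,340:500];cv2.imwrite('pics/f2.png',cv2.resize(a,None,fx=4.8,fy=4.8,interpolation=cv2.INTER_CUBIC))
E
```

```text
t 14.6167 F [-2.7 -4.5 -3.2] g [ 0.5746 -0.1561  0.1142] r 0.0798 phi 0.835
1179 theta 1.114
socket_seat 0.71 412 165 [ 0.68  -0.152  0.207]
rod_ball 0.74 371 225 [ 0.654 -0.074  0.036]
rod_ball 0.29 366 221 [ 0.635 -0.073  0.053]
ball proj phi.845 [406.0898443  170.66574356]
0.13 [410.49739956 170.56985674]
0.14 [409.79716156 167.06408166]
0.15 [409.0862942  163.50509015]
```

View pics/f2.png

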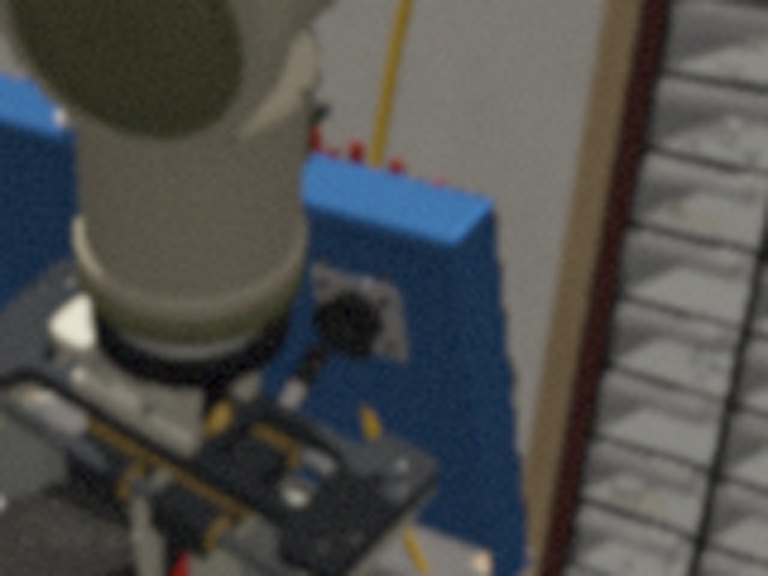

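The ball at about (407,173) is just under the cup at about (412,167). It needs a slight nudge up and right to line up.

```bash
python3 -m pendant '[{"x":0,"y":0.1,"z":-0.1,"wx":0,"wy":0,"wz":0,"grip":1},{"x":0,"y":0.2,"z":-0.2,"wx":0,"wy":0,"wz":0,"grip":1},{"x":0,"y":0.2,"z":-0.2,"wx":0,"wy":0,"wz":0,"grip":1},{"x":0,"y":0.2,"z":-0.2,"wx":0,"wy":0,"wz":0,"grip":1},{"x":0,"y":0.2,"z":-0.2,"wx":0,"wy":0,"wz":0,"grip":1}]' >/dev/null
python3 -m pendant '[{"x":0,"y":0,"z":0,"wx":0,"wy":0,"wz":0,"grip":1},{"x":0,"y":0,"z":0,"wx":0,"wy":0,"wz":0,"grip":1},{"x":0,"y":0,"z":0,"wx":0,"wy":0,"wz":0,"grip":1},{"x":0,"y":0,"z":0,"wx":0,"wy":0,"wz":0,"grip":1},{"x":0,"y":0,"z":0,"wx":0,"wy":0,"wz":0,"grip":1}]' >/dev/null
python3 - <<'E'
from h import *
im,d=chk('g.png')
E
python3 -m pendant '[{"x":0,"y":0,"z":0,"wx":0,"wy":0,"wz":0,"grip":1},{"x":0,"y":0,"z":0,"wx":0,"wy":0,"wz":0,"grip":1},{"x":0,"y":0,"z":0,"wx":0,"wy":0,"wz":0,"grip":1},{"x":0,"y":0,"z":0,"wx":0,"wy":0,"wz":0,"grip":1},{"x":0,"y":0,"z":0,"wx":0,"wy":0,"wz":0,"grip":1}]' >/dev/null
python3 -m pendant '[{"x":0,"y":0,"z":0,"wx":0,"wy":0,"wz":0,"grip":1},{"x":0,"y":0,"z":0,"wx":0,"wy":0,"wz":0,"grip":1},{"x":0,"y":0,"z":0,"wx":0,"wy":0,"wz":0,"grip":1},{"x":0,"y":0,"z":0,"wx":0,"wy":0,"wz":0,"grip":1},{"x":0,"y":0,"z":0,"wx":0,"wy":0,"wz":0,"grip":1}]' >/dev/null
python3 - <<'E'
from h import *
im,d=chk('g.png')
a=cv2.imread('pics/g.png')[120:220,360:460];cv2.imwrite('pics/g2.png',cv2.resize(a,None,fx=6,fy=6,interpolation=cv2.INTER_CUBIC))
E
```

```text
t 15.6 F [-3.6 -4.1 -4.9] g [ 0.5735 -0.1582  0.1155] r 0.0801 phi 0.856
1105 theta 1.075
t 16.4833 F [-3.7 -3.6 -6.3] g [ 0.5735 -0.1582  0.1155] r 0.0801 phi 0.856
1088 theta 1.046
```

View pics/g2.png

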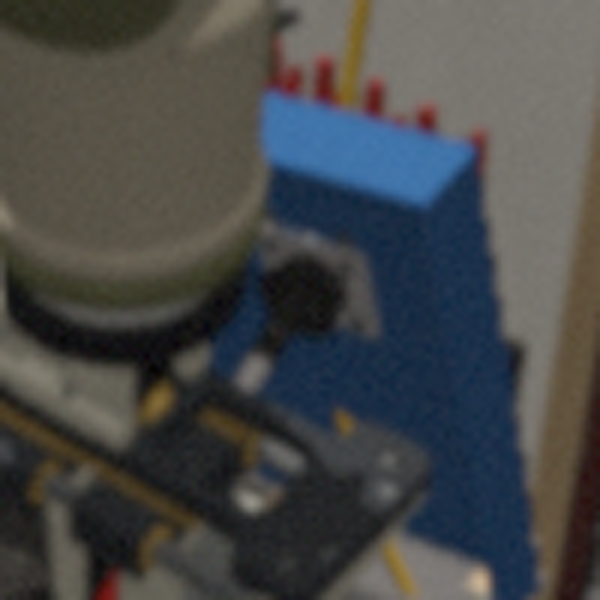

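The ball is going into the cup mouth (crop ball (285,325), cup (305,292)). I keep holding while the hood settles.

```bash
for i in 1 2 3; do
python3 -m pendant '[{"x":0,"y":0,"z":0,"wx":0,"wy":0,"wz":0,"grip":1},{"x":0,"y":0,"z":0,"wx":0,"wy":0,"wz":0,"grip":1},{"x":0,"y":0,"z":0,"wx":0,"wy":0,"wz":0,"grip":1},{"x":0,"y":0,"z":0,"wx":0,"wy":0,"wz":0,"grip":1},{"x":0,"y":0,"z":0,"wx":0,"wy":0,"wz":0,"grip":1}]' >/dev/null
python3 -m pendant '[{"x":0,"y":0,"z":0,"wx":0,"wy":0,"wz":0,"grip":1},{"x":0,"y":0,"z":0,"wx":0,"wy":0,"wz":0,"grip":1},{"x":0,"y":0,"z":0,"wx":0,"wy":0,"wz":0,"grip":1},{"x":0,"y":0,"z":0,"wx":0,"wy":0,"wz":0,"grip":1},{"x":0,"y":0,"z":0,"wx":0,"wy":0,"wz":0,"grip":1}]' >/dev/null
python3 -c "
from h import *
chk('h.png')"
done
```

```text
t 17.3667 F [-5.5 -3.5 -3.3] g [ 0.5734 -0.1583  0.1156] r 0.0801 phi 0.857
1050 theta 1.025
t 18.25 F [-5.6 -4.1 -2.8] g [ 0.5734 -0.1583  0.1156] r 0.0801 phi 0.858
1032 theta 1.017
t 19.1333 F [-6.9 -3.7 -3.4] g [ 0.5734 -0.1584  0.1156] r 0.0801 phi 0.858
1004 theta 1.018
```

```bash
python3 -c "
from h import *
a=cv2.imread('pics/h.png')[120:220,360:460];cv2.imwrite('pics/h2.png',cv2.resize(a,None,fx=6,fy=6,interpolation=cv2.INTER_CUBIC))
for L,ph in((.13,.795),(.14,.85),(.15,.905)):
    b=np.array([.521+.197*np.cos(ph),-.158,.055+.197*np.sin(ph)]);print(L,((proj('scene',b)-[360,120])*6).round())
b=np.array([.521+.197*np.cos(.858),-.158,.055+.197*np.sin(.858)]);print('now',((proj('scene',b)-[360,120])*6).round())
for L in(.13,.135,.14,.145):
  for t in(1.018,1.028):
    print(L,t,((proj('scene',np.array([.711-L*np.cos(t)+.014*np.sin(t),-.158,.075+L*np.sin(t)+.014*np.cos(t)]))-[360,120])*6).round())
"
```

```text
0.13 [288. 317.]
0.14 [277. 303.]
0.15 [264. 290.]
now [275. 301.]
0.13 1.018 [280. 327.]
0.13 1.028 [282. 325.]
0.135 1.018 [277. 318.]
0.135 1.028 [279. 315.]
0.14 1.018 [273. 308.]
0.14 1.028 [276. 306.]
0.145 1.018 [270. 299.]
0.145 1.028 [273. 296.]
```

View pics/h2.png

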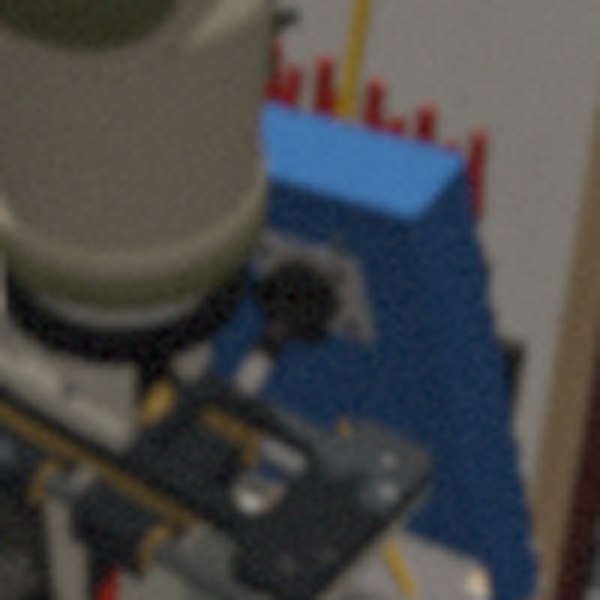

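```bash
python3 -c "
from h import *
im,d=chk('i.png');P=cloud('scene',d);hv=cv2.cvtColor(im,cv2.COLOR_RGB2HSV)
for l in(.15,.165,.18,.19,.197):
    b=np.array([.521+l*np.cos(.858),-.158,.055+l*np.sin(.858)]);print(l,b.round(3),((proj('scene',b)-[360,120])*6).round())
for v in range(159,184,2):
    print(v,[(u,int(hv[v,u,2]),*(P[v,u,[0,2]]*1000).round().astype(int).tolist(),int(P[v,u,1]*1000)) for u in range(401,419,3)])
"
```

```text
t 19.1833 F [-5.5 -4.2 -3.4] g [ 0.5734 -0.1584  0.1156] r 0.0801 phi 0.858
1009 theta 1.019
0.15 [ 0.619 -0.158  0.168] [211. 416.]
0.165 [ 0.629 -0.158  0.18 ] [231. 379.]
0.18 [ 0.639 -0.158  0.191] [252. 343.]
0.19 [ 0.645 -0.158  0.199] [265. 318.]
0.197 [ 0.65  -0.158  0.204] [275. 301.]
159 [(401, 68, 512, 281, -238), (404, 79, 660, 223, -143), (407, 80, 662, 224, -149), (410, 70, 661, 226, -157), (413, 70, 659, 229, -166), (416, 67, 658, 232, -174)]
161 [(401, 55, 512, 278, -239), (404, 64, 663, 217, -141), (407, 80, 662, 220, -149), (410, 77, 663, 221, -156), (413, 87, 663, 223, -164), (416, 61, 659, 227, -173)]
163 [(401, 51, 535, 265, -224), (404, 71, 666, 211, -140), (407, 58, 660, 216, -151), (410, 56, 663, 217, -157), (413, 79, 663, 219, -164), (416, 70, 662, 221, -172)]
165 [(401, 44, 675, 201, -126), (404, 57, 650, 214, -151), (407, 29, 655, 214, -156), (410, 24, 658, 215, -161), (413, 50, 662, 215, -166), (416, 60, 661, 218, -173)]
167 [(401, 33, 679, 195, -124), (404, 19, 658, 206, -146), (407, 22, 669, 204, -147), (410, 21, 653, 213, -165), (413, 25, 663, 211, -166
[... 667 characters left out ...]
8), (416, 67, 683, 186, -162)]
177 [(401, 62, 694, 165, -117), (404, 27, 651, 187, -154), (407, 41, 657, 187, -157), (410, 53, 689, 174, -144), (413, 59, 688, 177, -153), (416, 68, 688, 180, -160)]
179 [(401, 78, 698, 158, -115), (404, 63, 648, 184, -157), (407, 60, 696, 164, -132), (410, 66, 691, 169, -143), (413, 70, 691, 171, -151), (416, 72, 689, 175, -160)]
181 [(401, 114, 641, 181, -155), (404, 85, 647, 180, -158), (407, 68, 699, 158, -130), (410, 69, 694, 163, -142), (413, 65, 695, 165, -149), (416, 67, 692, 168, -159)]
183 [(401, 115, 640, 177, -156), (404, 75, 703, 149, -121), (407, 69, 702, 151, -129), (410, 67, 698, 156, -140), (413, 67, 698, 159, -148), (416, 66, 693, 164, -159)]
```

Depth says the rod really stands near φ≈0.80 (it sits a few mm toward the fingertips), and the hood stopped at about 1.02. So the ball is on the lower flare of the cup. I'll nudge the rod up about 3 mm so that it drops into the bore.

```bash
python3 -m pendant '[{"x":0,"y":0,"z":-0.1,"wx":0,"wy":0,"wz":0,"grip":1},{"x":-0.1,"y":0,"z":-0.1,"wx":0,"wy":0,"wz":0,"grip":1},{"x":-0.1,"y":0,"z":-0.2,"wx":0,"wy":0,"wz":0,"grip":1},{"x":-0.1,"y":-0.1,"z":-0.2,"wx":0,"wy":0,"wz":0,"grip":1},{"x":-0.1,"y":-0.1,"z":-0.2,"wx":0,"wy":0,"wz":0,"grip":1}]'
cat >> h.py <<'E'
def rod():
    im,d=chk('r.png');P=cloud('scene',d)
    q=[P[v,u] for v in range(172,186) for u in range(398,411) if d[v,u]>0 and abs(P[v,u,1]+.156)<.006 and abs(np.hypot(P[v,u,0]-.521,P[v,u,2]-.055)-.175)<.02]
    q=np.array(q);print('rod',len(q),'phi',np.median(np.arctan2(q[:,2]-.055,q[:,0]-.521)).round(3),'y',np.median(q[:,1]).round(4))
E
python3 -c "
from h import *
rod()"
python3 -m pendant '[{"x":0,"y":0,"z":0,"wx":0,"wy":0,"wz":0,"grip":1},{"x":0,"y":0,"z":0,"wx":0,"wy":0,"wz":0,"grip":1},{"x":0,"y":0,"z":0,"wx":0,"wy":0,"wz":0,"grip":1},{"x":0,"y":0,"z":0,"wx":0,"wy":0,"wz":0,"grip":1},{"x":0,"y":0,"z":0,"wx":0,"wy":0,"wz":0,"grip":1}]'
python3 -c "
from h import *
rod()"
```

```text
t: 19.65
position: [0.5707, -0.1589, 0.1199]
orientation: [0.974, 0.023, 0.196, -0.111]
force: [-3.1, -3.7, -8.4]
finger_gap: 0.144
grasp_force: 20.4
t 19.65 F [-3.1 -3.7 -8.4] g [ 0.5718 -0.1582  0.1172] r 0.0803 phi 0.885
956 theta 1.003
rod 60 phi 0.826 y -0.1568
t: 20.12
position: [0.5707, -0.1589, 0.1198]
orientation: [0.974, 0.023, 0.196, -0.111]
force: [-4.8, -4.5, -7.4]
finger_gap: 0.139
grasp_force: 20.4
t 20.1167 F [-4.8 -4.5 -7.4] g [ 0.5718 -0.1582  0.1171] r 0.0803 phi 0.885
886 theta 0.983
rod 59 phi 0.825 y -0.1567
```

```bash
python3 -m pendant '[{"x":0,"y":0,"z":0,"wx":0,"wy":0,"wz":0,"grip":1},{"x":0,"y":0,"z":0,"wx":0,"wy":0,"wz":0,"grip":1},{"x":0,"y":0,"z":0,"wx":0,"wy":0,"wz":0,"grip":1},{"x":0,"y":0,"z":0,"wx":0,"wy":0,"wz":0,"grip":1},{"x":0,"y":0,"z":0,"wx":0,"wy":0,"wz":0,"grip":1}]'
python3 -c "
from h import *
rod()
a=cv2.imread('pics/r.png')[120:220,360:460];cv2.imwrite('pics/r2.png',cv2.resize(a,None,fx=6,fy=6,interpolation=cv2.INTER_CUBIC))"
```

```text
t: 20.58
position: [0.5707, -0.1589, 0.1199]
orientation: [0.974, 0.023, 0.196, -0.111]
force: [-4.4, -4.3, -6.9]
finger_gap: 0.139
grasp_force: 20.4
t 20.5833 F [-4.4 -4.3 -6.9] g [ 0.5719 -0.1582  0.1172] r 0.0803 phi 0.885
812 theta 0.961
rod 64 phi 0.825 y -0.1567
```

View pics/r2.png

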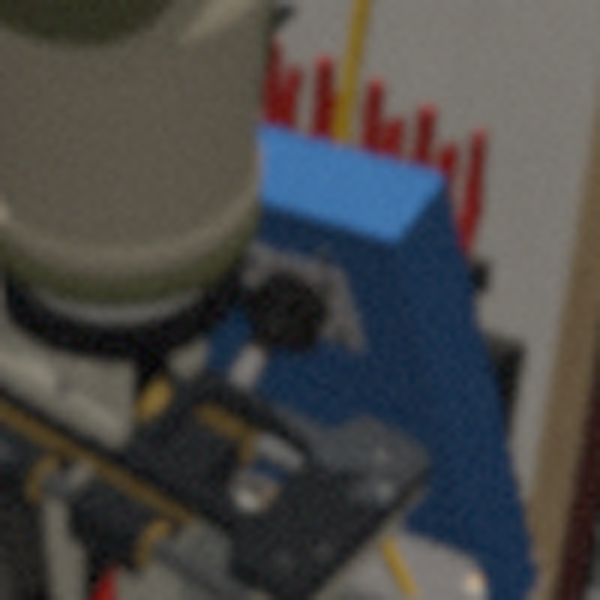

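The ball has now gone into the cup, which covers it at crop (288,310), and the shaft runs straight in. I'll wait for the hood to stop.

```bash
for i in 1 2 3; do python3 -m pendant '[{"x":0,"y":0,"z":0,"wx":0,"wy":0,"wz":0,"grip":1},{"x":0,"y":0,"z":0,"wx":0,"wy":0,"wz":0,"grip":1},{"x":0,"y":0,"z":0,"wx":0,"wy":0,"wz":0,"grip":1},{"x":0,"y":0,"z":0,"wx":0,"wy":0,"wz":0,"grip":1},{"x":0,"y":0,"z":0,"wx":0,"wy":0,"wz":0,"grip":1}]' | grep force
python3 -c "
from h import *
rod()"; done
```

```text
force: [-4.0, -4.2, -6.6]
grasp_force: 20.4
t 21.05 F [-4.  -4.2 -6.6] g [ 0.5718 -0.1582  0.1171] r 0.0803 phi 0.885
798 theta 0.954
rod 67 phi 0.824 y -0.1566
force: [-3.9, -3.4, -6.1]
grasp_force: 20.4
t 21.5167 F [-3.9 -3.4 -6.1] g [ 0.5718 -0.1583  0.1172] r 0.0803 phi 0.885
784 theta 0.952
rod 66 phi 0.823 y -0.1568
force: [-4.4, -3.6, -7.3]
grasp_force: 20.4
t 21.9833 F [-4.4 -3.6 -7.3] g [ 0.5718 -0.1582  0.1172] r 0.0803 phi 0.885
803 theta 0.951
rod 65 phi 0.828 y -0.157
```

```bash
python3 -m pendant '[{"x":0,"y":0,"z":0,"wx":0,"wy":0,"wz":0,"grip":0.6},{"x":0,"y":0,"z":0,"wx":0,"wy":0,"wz":0,"grip":0.5},{"x":0,"y":0,"z":0,"wx":0,"wy":0,"wz":0,"grip":0.4},{"x":0,"y":0,"z":0,"wx":0,"wy":0,"wz":0,"grip":0.3},{"x":0,"y":0,"z":0,"wx":0,"wy":0,"wz":0,"grip":0.2}]'
python3 -c "
from h import *
rod()"
python3 -m pendant '[{"x":0,"y":0,"z":0,"wx":0,"wy":0,"wz":0,"grip":0.2},{"x":0,"y":0,"z":0,"wx":0,"wy":0,"wz":0,"grip":0.2},{"x":0,"y":0,"z":0,"wx":0,"wy":0,"wz":0,"grip":0.2},{"x":0,"y":0,"z":0,"wx":0,"wy":0,"wz":0,"grip":0.2},{"x":0,"y":0,"z":0,"wx":0,"wy":0,"wz":0,"grip":0.2}]' | grep force
python3 -c "
from h import *
rod()"
```

```text
t: 22.45
position: [0.5723, -0.1585, 0.121]
orientation: [0.974, 0.024, 0.198, -0.111]
force: [0.4, -0.7, -0.1]
finger_gap: 0.373
grasp_force: 0.0
t 22.45 F [ 0.4 -0.7 -0.1] g [ 0.5734 -0.1578  0.1183] r 0.0822 phi 0.88
773 theta 0.948
rod 61 phi 0.824 y -0.1564
force: [-0.5, -0.2, 0.3]
grasp_force: 0.0
t 22.9167 F [-0.5 -0.2  0.3] g [ 0.5729 -0.1584  0.1179] r 0.0815 phi 0.881
775 theta 0.947
rod 63 phi 0.821 y -0.1562
```

Released, and both the rod and the hood are steady. Backing the gripper out toward the front.

```bash
python3 -m pendant '[{"x":-0.2,"y":0,"z":-1,"wx":0,"wy":0,"wz":0,"grip":0.2},{"x":-0.6,"y":0,"z":-2.5,"wx":0,"wy":0,"wz":0,"grip":0.2},{"x":-1,"y":0,"z":-4,"wx":0,"wy":0,"wz":0,"grip":0.2},{"x":-1.5,"y":0,"z":-6,"wx":0,"wy":0,"wz":0,"grip":0.2},{"x":-2,"y":0,"z":-8,"wx":0,"wy":0,"wz":0,"grip":0.2}]'
python3 -c "
from h import *
rod();rel([.45,-.19,.3],R_(.1,'y'))"
```

```text
t: 23.38
position: [0.5219, -0.1771, 0.1856]
orientation: [0.974, 0.023, 0.197, -0.111]
force: [0.4, 0.3, 0.2]
finger_gap: 0.403
grasp_force: 0.0
t 23.3833 F [0.4 0.3 0.2] g [ 0.523  -0.1764  0.1829] r 0.1279 phi 1.555
493 theta 0.935Traceback (most recent call last):
  File "<string>", line 3, in <module>
    rod();rel([.45,-.19,.3],R_(.1,'y'))
    ~~~^^
  File "h.py", line 47, in rod
    q=np.array(q);print('rod',len(q),'phi',np.median(np.arctan2(q[:,2]-.055,q[:,0]-.521)).round(3),'y',np.median(q[:,1]).round(4))
                                                                ~^^^^^
IndexError: too many indices for array: array is 1-dimensional, but 2 were indexed
```

```bash
python3 -m pendant '[{"x":-0.5,"y":0,"z":-2,"wx":0,"wy":0,"wz":0,"grip":0.2},{"x":-1,"y":0,"z":-4,"wx":0,"wy":0,"wz":0,"grip":0.2},{"x":-1.5,"y":0,"z":-6,"wx":0,"wy":0,"wz":0,"grip":0.2},{"x":-2,"y":0,"z":-8,"wx":0,"wy":0,"wz":0,"grip":0.2},{"x":-2.5,"y":0,"z":-10,"wx":0,"wy":0,"wz":0,"grip":0.2}]'
python3 -m pendant '[{"x":0,"y":-4,"z":-1,"wx":0,"wy":0,"wz":0,"grip":0.2},{"x":0,"y":-8,"z":-2,"wx":0,"wy":0,"wz":0,"grip":0.2},{"x":0,"y":-12,"z":-3,"wx":0,"wy":0,"wz":0,"grip":0.2},{"x":0,"y":-16,"z":-4,"wx":0,"wy":0,"wz":0,"grip":0.2},{"x":0,"y":-19,"z":-5,"wx":0,"wy":0,"wz":0,"grip":0.2}]'
python3 -m pendant '[{"x":0,"y":-4,"z":-1,"wx":0,"wy":0,"wz":0,"grip":0.2},{"x":0,"y":-8,"z":-2,"wx":0,"wy":0,"wz":0,"grip":0.2},{"x":0,"y":-12,"z":-3,"wx":0,"wy":0,"wz":0,"grip":0.2},{"x":0,"y":-16,"z":-4,"wx":0,"wy":0,"wz":0,"grip":0.2},{"x":0,"y":-19,"z":-5,"wx":0,"wy":0,"wz":0,"grip":0.2}]'
python3 -c "
from h import *
chk('z.png')
im,d=look('scene','z.png')
for n in('rod_sleeve','socket_seat','glue_bottle','hex_keys','screwdriver'):
    for e in r.recognise('scene',n)[:1]:
        u,v=e['location'][0]*640,e['location'][1]*400;print(n,round(e['score'],2),round(u),round(v),pt('scene',d,u,v).round(3))
a=cv2.imread('pics/z.png')[100:320,200:500];cv2.imwrite('pics/z2.png',cv2.resize(a,None,fx=2.6,fy=2.6,interpolation=cv2.INTER_CUBIC))"
```

```text
t: 23.85
position: [0.461, -0.1996, 0.2658]
orientation: [0.974, 0.023, 0.197, -0.111]
force: [-0.3, -0.2, 0.6]
finger_gap: 0.401
grasp_force: 0.0
t: 24.27
position: [0.4246, -0.0233, 0.35]
orientation: [0.974, 0.024, 0.198, -0.111]
force: [0.2, 0.3, -0.3]
finger_gap: 0.401
grasp_force: 0.0
t: 24.68
position: [0.3886, 0.1509, 0.4344]
orientation: [0.974, 0.024, 0.198, -0.11]
force: [1.0, -0.5, 0.1]
finger_gap: 0.402
grasp_force: 0.0
t 24.6833 F [ 1.  -0.5  0.1] g [0.3898 0.1516 0.4317] r 0.3989 phi 1.906
2239 theta 0.98
rod_sleeve 0.64 385 207 [ 0.59  -0.158  0.136]
socket_seat 0.69 410 171 [ 0.651 -0.168  0.205]
glue_bottle 0.82 431 292 [ 0.524 -0.328  0.049]
hex_keys 0.78 379 314 [ 0.433 -0.285  0.022]
screwdriver 0.64 221 233 [0.371 0.153 0.02 ]
```

View pics/z2.png

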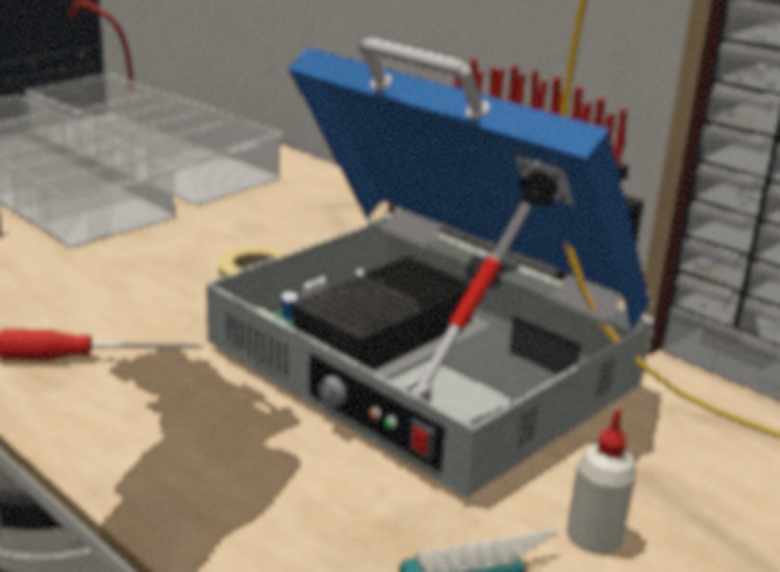

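The hood rests on the seated rod, with the ball hidden in the cup at crop (540,185). The bystanders are where they were and the arm is clear. One stillness check, then I hand it in.

```bash
python3 -m pendant '[{"x":0,"y":0,"z":0,"wx":0,"wy":0,"wz":0,"grip":0.2},{"x":0,"y":0,"z":0,"wx":0,"wy":0,"wz":0,"grip":0.2},{"x":0,"y":0,"z":0,"wx":0,"wy":0,"wz":0,"grip":0.2},{"x":0,"y":0,"z":0,"wx":0,"wy":0,"wz":0,"grip":0.2},{"x":0,"y":0,"z":0,"wx":0,"wy":0,"wz":0,"grip":0.2}]' >/dev/null
python3 -m pendant '[{"x":0,"y":0,"z":0,"wx":0,"wy":0,"wz":0,"grip":0.2},{"x":0,"y":0,"z":0,"wx":0,"wy":0,"wz":0,"grip":0.2},{"x":0,"y":0,"z":0,"wx":0,"wy":0,"wz":0,"grip":0.2},{"x":0,"y":0,"z":0,"wx":0,"wy":0,"wz":0,"grip":0.2},{"x":0,"y":0,"z":0,"wx":0,"wy":0,"wz":0,"grip":0.2}]' >/dev/null
python3 -c "
from h import *
k=chk('z3.png');print(cv2.absdiff(cv2.imread('pics/z.png'),cv2.imread('pics/z3.png'))[120:290,290:460].mean());print(r.job_done())"
```

```text
t 25.8667 F [-0.6 -0.2 -0.5] g [0.3915 0.1489 0.4303] r 0.397 phi 1.903
2227 theta 0.98
2.1422029988465976
the job is handed in; nothing more can be done
None
```

The hood is propped open at about 0.98 rad, at rest on the rod with its ball inside the rubber socket; the arm is clear, the bystanders look undisturbed, and I handed the job in at about 26 s.

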